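# Regrip a lying vial in a slanted rest and stand it on the balance

### The arm

A 7-joint arm with a two-finger parallel gripper is mounted at the origin on a cart in front of the work surface, level with it; the furniture and walls round the work are solid. World frame = base frame: x ahead of the robot, y to its left, z up, the work surface at z = 0. Lengths are in m, angles in rad, forces in N, time in s.
With the tool pointing down it reaches from about 0.4 to 0.85 m from the base axis. Payload 10.4 kg.
Tool frame: the origin (TCP) lies on the centre line of the jaws, within the pads' length; the fingertips stand 17 mm ahead of it and the grasp point (between the pads) lies 2 mm behind it (manip.tcp_to_tips is the distance from the TCP to the fingertips, in m); z points along the fingers, x is the direction in which the jaws open and shut, and the axes are right-handed (so a half turn about z gives the same grasp; the last joint's range is limited). The gripper opens to 85 mm and grips with 20 to 120 N. Pads are 22 mm wide; open, the fingers measure 114 mm over their backs; the gripper's body (76 mm by 85 mm) begins 54 mm behind the grasp point. The pads swing forward as they close: fully open they stand 13 mm farther back than shut.
Start: joints at [-1.133, 0.332, -0.065, 1.46, 0.022, 1.35, -0.088], TCP at [0.278, 0.56, 0.248] pointing down, gripper open.
Joint ranges: [-2.6, 2.6], [-0.5, 2.12], [-1.47, 1.34], [0.16, 2.42], [-1.27, 4.41], [0.06, 2.06], [-2.6, 2.6]. Speed limits (rad/s): [2.22, 2.22, 2.79, 2.79, 3.14, 3.14, 3.14].

### API

Orientations are given as a unit quaternion [x, y, z, w].
In Python, from workcell import manip gives the robot as it stands.
- The arm moves only by the shell command python3 -m pendant 'ROWS' [FORCE]. ROWS is JSON, a list of rows, each a list of 3 entries, a list of its own where there are three numbers: the shift along the world's x, y, z in cm, then the turn, a rotation vector about the world's x, y, z in degrees, then the closure in counts, from 0 (fully open) to 255 (shut). A call has 1 to 12 rows; each row shifts and turns the pose as measured when the row begins; what a row does not reach is not made up. A row lasts 1/8 s, in which the tool goes at most 62.5 mm and 10.7 degrees, less where a joint would pass 70% of its speed; a pose out of reach is approached as far as the arm can. A call is refused whole if a number of a shift passes 6.25 or a number of a turn 10.7, either way. A call with a gripper value outside its range is refused whole. The fingers move at their own pace and stop on an object; FORCE is the grip in N (left out, the last holds). Time passes only in rows, so rows that do not move let the fingers close. It gives the time, the measured TCP pose, the force and the opening at its end, in the units of the state.
- manip.get_obs(): the state, without advancing time (a new reading comes with each control period).
- manip.camera(name): name is "scene" or "top"; returns a dict with "pixels" (420x560x3 uint8, red, green, blue), "range_z" (420x560 float32, m along the optical axis (not along the pixel's ray), 0 where there is no reading), "K" (3x3 intrinsics, pixels), "origin" and "rotation" of the camera in the world. Camera axes: x right, y down, z forward; pixel columns grow to the right and rows downward; lengths in m; the calibration is good to about 2 mm. A picture is of the moment at which its call begins.
- manip.hand_in(): hands the job in, once; it reports no verdict.
The state is a dict: "clock": time; "joint_pos": joint angles; "joint_velocities": joint speeds; "tau": joint torques, N m; "position": TCP position; "ee_rot": TCP orientation; "ft_force": force on the tool from outside, world axes, zero at the start; "torque": the same for the moment, N m; "grip_width": opening from 0.0 (shut) to 1.0 (fully open).
Only numpy, scipy, OpenCV 4.12 (cv2) and the standard library are available. Lean on these libraries where they do the work, as an engineer would, in place of code of your own. Each camera call takes 0.05 s, during which the arm holds its last target.

### The job

The capped glass vial has to be weighed standing up, but it lies on its side. Lay it in the slanted V-groove rest with its base down against the stop (cap end up) and let go of it there, then take hold of it again at a new angle and stand it upright in the middle of the balance's round pan. Leave the timer, the tape roll and the marker where they are.

Things in the scene. Friction and masses are not known exactly. Their poses are not given: they have to be found in the camera images.
- vial: capped glass vial, white screw cap: a plain round rod, 28 mm in diameter, 98 mm long, about 55 g; starts lying on the bench with its cap end pointing more or less away from the robot. Origin at the centre of its flat base; its z axis runs along the vial from base to cap (cap end at z = 98 mm). May be gripped anywhere along its length
- groove: slanted V-groove of the rest. Origin where the centre of the vial's base sits when the vial lies in the groove against the stop, 33 mm above the bench. Its z axis is the seated vial's axis: up along the groove, 45 degrees above level, roughly away from the robot; its x axis points forward and down, into the V; its y axis is level
- pan (a point): centre of the upper face of the balance's flat round steel pan, 90 mm in diameter, 42 mm above the bench, rigid; the balance is a white box 190 x 150 mm, 30 mm high, fixed to the bench, its display in front
- timer: white square timer 64 x 64 x 20 mm, loose on the bench; origin at the centre of its underside; to be left alone
- tape_roll: yellow roll of tape, 68 mm in diameter, 19 mm high, lying flat, loose; origin at the centre of its underside; to be left alone
- marker: black marker pen, 137 mm long along its y axis, 14 mm thick, lying loose on the bench; origin at the middle of its underside; to be left alone
- rest: aluminium foot of the rest, 100 x 60 mm, fixed to the bench; origin on the bench under the groove's origin. The groove: two blue plates at right angles, 56 mm long, with a dark stop plate across the lower end; the plates reach no higher than the seated vial's axis and spread to 44 mm outside. The vial's cap end (from 56 to 98 mm from its base) sticks out past it, free for the fingers on all sides
There are look-alikes about, which are no part of the job. What is shaped like the vial but purple or yellow is not meant.

How it is judged:
On the way:
1. the vial lies in the V-groove, base within 10 mm of its seat against the stop, along the groove within 0.15 rad, at rest and let go by the fingers (distance between vial and groove below 0.01 m and angle between the z axis of vial and the z axis of groove, either way round below 0.15 rad and contact force between vial and the arm below 0.05 N and contact force between vial and the fingers below 0.05 N and linear speed of vial below 0.03 m/s), for 0.2 s.
At the end, for the whole second after the job is handed in: The vial stands upright, cap up (within 0.1 rad), at rest on the balance pan, its base's centre within 22 mm of the pan's centre, and is released (horizontal distance between vial and pan below 0.022 m and height (world z) of vial between 0.038 and 0.046 m and angle between vial's own z axis and vertical below 0.1 rad and contact force between vial and balance above 0.1 N and linear speed of vial below 0.02 m/s and angular speed of vial below 0.2 rad/s); the robot touches nothing.
It fails at once if the timer, the tape roll or the marker is shifted by more than 30 mm (distance of any of timer, tape_roll, marker from where it was at the start of the episode above 0.03 m).
It also fails if it takes over 53 s, if anything falls off the work surface, if the arm or the gripper's body presses on something with over 40 N, if the wrist force passes 120 N, or if a joint passes its speed limit or range.

## Working session

There is one attempt and no reset: what is moved stays moved. The work goes in short steps, Python scripts to look and compute and a shell command to move; the robot and the scene stay as the last step left them, time stands still between calls to the robot, and variables do not carry over. Pictures are saved under pics/ and viewed, and the job is handed in when it is done.

```bash
mkdir -p pics; ls
python3 - <<'E'
from workcell import manip
import cv2,numpy as np
for n in("scene","top"):
    c=manip.camera(n); cv2.imwrite(f"pics/{n}0.png",c["pixels"][:,:,::-1]); np.savez(f"{n}0.npz",**c)
    print(n,c["K"].tolist(),c["origin"],c["rotation"])
print(manip.get_obs(), manip.tcp_to_tips)
E
```

```text
pics
scene [[500.94266037600937, 0.0, 278.35251418356506], [0.0, 500.94266037600937, 213.45145907575807], [0.0, 0.0, 1.0]] [-0.09658245 -0.42801198  1.06853556] [ 0.83810355 -0.44326656  0.14838128 -0.28121201]
top [[430.415122694603, 0.0, 276.8505893810204], [0.0, 430.415122694603, 201.28950604320238], [0.0, 0.0, 1.0]] [0.4261282  0.01309521 1.14859679] [ 0.71550588 -0.69666696  0.0355896  -0.03794548]
{'clock': 0.1, 'joint_pos': array([-1.13260084,  0.33283671, -0.06469787,  1.46083715,  0.02159043,
        1.34987099, -0.0884909 ]), 'joint_velocities': array([-1.21052532e-03, -2.38044881e-03,  8.90553909e-05,  2.49047778e-04,
        1.43378340e-03, -3.23967920e-04, -1.82929386e-04]), 'tau': array([ 1.81480362e-03, -6.26751709e+01,  4.94226767e-02, -3.92430890e+01,
        1.62973203e-02,  7.06338746e-03, -3.72730437e-05]), 'position': array([0.27778   , 0.55954626, 0.24758758]), 'ee_rot': array([ 8.49893789e-01,  5.26953653e-01, -5.21919873e-04,  3.50428271e-04]), 'ft_force': array([ 0.77575359, -1.04539063,  0.04628002]), 'torque': array([ 0.02027984, -0.02698722,  0.03104649]), 'grip_width': 0.9996317467151108} 0.017
```

View pics/scene0.png

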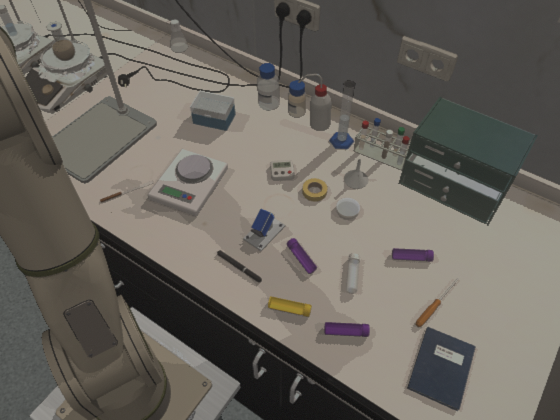

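View pics/top0.png

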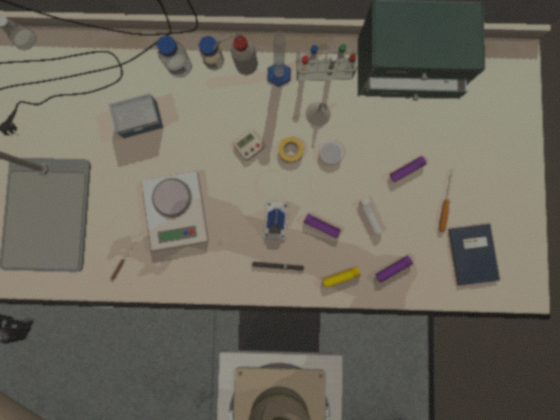

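```bash
cat > h.py <<'E'
import numpy as np,cv2
from scipy.spatial.transform import Rotation as R
from workcell import manip
def cam(n,f=None):
    return np.load(f) if f else manip.camera(n)
def cloud(c):
    z=np.array(c["range_z"]);K=c["K"];v,u=np.mgrid[:z.shape[0],:z.shape[1]]
    p=np.stack([(u-K[0,2])/K[0,0]*z,(v-K[1,2])/K[1,1]*z,z],-1)
    q=c["rotation"]; M=R.from_quat(q).as_matrix() if np.size(q)==4 else q
    w=p@M.T+c["origin"]; w[z<=0]=np.nan
    return w
def proj(c,P):
    M=R.from_quat(c["rotation"]).as_matrix(); p=(np.atleast_2d(P)-c["origin"])@M
    return (p[:,:2]/p[:,2:])*[c["K"][0,0],c["K"][1,1]]+[c["K"][0,2],c["K"][1,2]]
def crop(c,x0,y0,x1,y1,s,f):
    cv2.imwrite(f,cv2.resize(np.array(c["pixels"])[y0:y1,x0:x1,::-1],None,fx=s,fy=s,interpolation=cv2.INTER_CUBIC))
E
python3 - <<'E'
from h import *
s=cam("scene","scene0.npz");t=cam("top","top0.npz")
a=cv2.resize(s["pixels"][170:320,230:380],(400,400),interpolation=2)
b=cv2.resize(t["pixels"][140:260,250:400],(500,400),interpolation=2)[:, :]
cv2.imwrite("pics/crop0.png",np.hstack([a,b[:,100:]])[:,:,::-1])
ws=cloud(s);wt=cloud(t)
np.set_printoptions(precision=4,suppress=True)
for u,v in[(352,273),(353,258),(350,290),(195,168),(264,222),(282,170),(316,188),(238,266),(300,300),(330,280)]:print("s",u,v,ws[v,u])
for u,v in[(370,216),(172,197),(275,220),(249,146),(291,150),(277,266),(300,190)]:print("t",u,v,wt[v,u])
# vial points, both
for nm,w,(x0,y0,x1,y1) in(("s",ws,(335,245,370,300)),("t",wt,(350,190,392,242))):
    p=w[y0:y1,x0:x1].reshape(-1,3);p=p[np.isfinite(p).all(1)];p=p[p[:,2]>.008]
    print(nm,len(p),p.min(0),p.max(0),p.mean(0));
E
```

```text
s 352 273 [ 0.5054 -0.2303  0.0266]
s 353 258 [ 0.5426 -0.2121  0.0284]
s 350 290 [ 0.4675 -0.2473  0.0177]
s 195 168 [0.5454 0.2884 0.041 ]
s 264 222 [0.5034 0.0257 0.0383]
s 282 170 [0.6913 0.097  0.0184]
s 316 188 [ 0.7009 -0.0104  0.0023]
s 238 266 [0.3732 0.0122 0.0137]
s 300 300 [ 0.3866 -0.16    0.0013]
s 330 280 [ 0.4732 -0.1909  0.0007]
t 370 216 [ 0.5113 -0.2263  0.0238]
t 172 197 [0.5453 0.2895 0.0441]
t 275 220 [0.4938 0.0219 0.0307]
t 249 146 [0.6911 0.097  0.0174]
t 291 150 [ 0.6868 -0.0161  0.001 ]
t 277 266 [0.3748 0.0135 0.0122]
t 300 190 [ 0.5779 -0.0428  0.002 ]
s 442 [ 0.4636 -0.285   0.0084] [ 0.5618 -0.1974  0.0352] [ 0.5079 -0.2312  0.0252]
t 401 [ 0.4621 -0.2641  0.008 ] [ 0.5669 -0.1848  0.0343] [ 0.5096 -0.228   0.0258]
```

View pics/crop0.png

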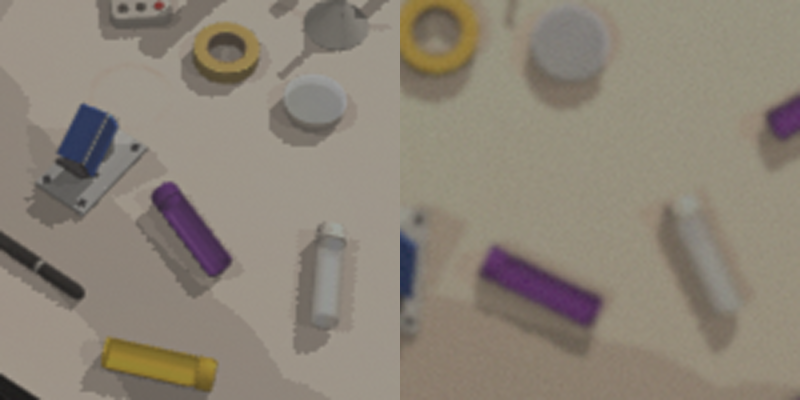

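The candidates are the purple rods at scene (301,256), (347,330) and (412,255), the yellow rod at (290,307), and the clear rod at (352,273). Only the clear one has no colour and a white cap. Its cap is at (353,258), the end away from the robot, so this is the vial. Next I'll fit its axis, the groove and the pan.

Run:
```python
from h import *
np.set_printoptions(precision=4,suppress=True)
s=cam("scene","scene0.npz");t=cam("top","top0.npz");ws=cloud(s);wt=cloud(t)
P=[]
for nm,w in(("s",ws),("t",wt)):
    p=w.reshape(-1,3);p=p[np.isfinite(p).all(1)]
    m=(p[:,2]>.012)&(p[:,2]<.04)&(abs(p[:,0]-.51)<.07)&(abs(p[:,1]+.23)<.06)
    q=p[m]; mu=np.median(q,0)
    for k in range(3):
        _,_,V=np.linalg.svd(q[:,:2]-q[:,:2].mean(0));d=V[0]*np.sign(V[0][0]);n=np.array([-d[1],d[0]])
        off=(q[:,:2]-q[:,:2].mean(0))@n; q=q[abs(off)<.018]
    a=(q[:,:2])@d; c=q[:,:2].mean(0);off=(q[:,:2]-c)@n
    al=a-c@d; print(nm,len(q),"c",c,"dir",d,np.degrees(np.arctan2(d[1],d[0])),"ext",np.percentile(al,[0,2,98,100]),"w",np.percentile(off,[1,50,99]),"ztop",np.percentile(q[:,2],95))
    # groove
    m=(p[:,2]>.016)&(p[:,2]<.12)&(abs(p[:,0]-.50)<.07)&(abs(p[:,1]-.02)<.05); q=p[m];print("rest",len(q),q.min(0),q.max(0))
    # pan
    m=(p[:,2]>.038)&(p[:,2]<.06)&(abs(p[:,0]-.5454)<.07)&(abs(p[:,1]-.29)<.07); q=p[m]
    print("pan",len(q),q.mean(0),(q.min(0)+q.max(0))/2,np.ptp(q,axis=0))
    m=(abs(p[:,2])<.01)&(abs(p[:,0]-.56)<.03)&(abs(p[:,1]+.06)<.03);print("bench z",p[m,2].mean())
    for nn,lo in (("foot",(.003,.015)),):
        m=(p[:,2]>lo[0])&(p[:,2]<lo[1])&(abs(p[:,0]-.50)<.08)&(abs(p[:,1]-.02)<.06);q=p[m]
        if len(q): print(nn,len(q),q.mean(0),cv2.minAreaRect(q[:,:2].astype(np.float32)*1000))
a=cv2.resize(s["pixels"][195:260,235:300],(400,400),interpolation=2);b=cv2.resize(t["pixels"][195:245,250:300],(400,400),interpolation=2)
cv2.imwrite("pics/rest0.png",np.hstack([a,b])[:,:,::-1])
```

```text
s 431 c [ 0.5087 -0.2306] dir [0.9046 0.4262] 25.2278971337756 ext [-0.0468 -0.0449  0.0501  0.0535] w [-0.0141  0.0001  0.0129] ztop 0.031612725000643827
rest 437 [ 0.4521 -0.002   0.016 ] [0.5296 0.046  0.0744]
pan 621 [0.546  0.2937 0.0431] [0.544  0.2956 0.0442] [0.0981 0.0909 0.0123]
bench z 0.001279301753755973
foot 777 [0.4888 0.0139 0.0072] ((500.0595397949219, 20.044857025146484), (119.20160675048828, 159.81976318359375), 89.99771881103516)
t 399 c [ 0.5095 -0.228 ] dir [0.9066 0.4219] 24.954429641561486 ext [-0.0486 -0.0468  0.0474  0.0492] w [-0.015   0.0008  0.0117] ztop 0.03140960661312082
rest 407 [ 0.4596 -0.0011  0.0168] [0.5259 0.0447 0.0751]
pan 935 [0.5453 0.2944 0.0433] [0.5415 0.2923 0.044 ] [0.1024 0.0982 0.0119]
bench z 0.0013351007860733335
foot 869 [0.4988 0.0215 0.0069] ((499.12921142578125, 20.64266586303711), (159.74072265625, 119.37527465820312), 0.9941666722297668)
```

View pics/rest0.png

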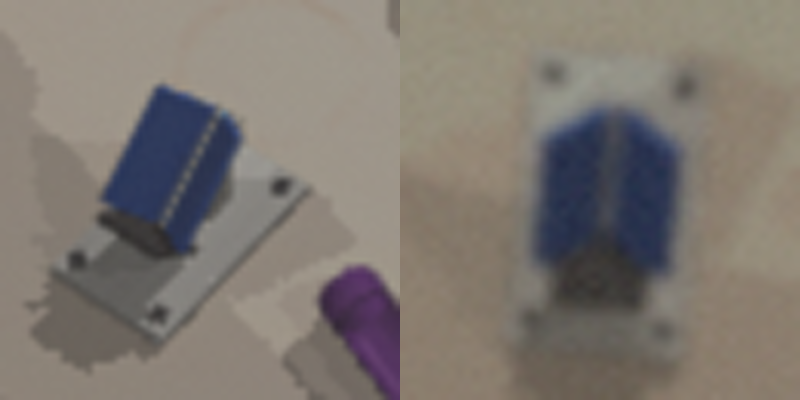

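Run:
```python
from h import *
from scipy.optimize import least_squares
np.set_printoptions(precision=4,suppress=True)
s=cam("scene","scene0.npz");t=cam("top","top0.npz")
def model(x,Q):
    o=np.array([x[0],x[1],.033]);c,si=np.cos(x[2]),np.sin(x[2]);r=.5**.5
    zg=np.array([c*r,si*r,r]);xg=np.array([c*r,si*r,-r]);yg=np.cross(zg,xg)
    d=Q-o; return d@xg,d@yg,d@zg
for nm,c in(("s",s),("t",t)):
    w=cloud(c)-[0,0,.0013];px=np.array(c["pixels"]).astype(int);m=(px[...,2]-px[...,0]>25)&(px[...,2]>50)
    m&=(abs(w[...,0]-.5)<.08)&(abs(w[...,1]-.02)<.06)
    m2=cv2.erode(m.astype(np.uint8),np.ones((3,3)))>0
    Q=w[m2];A=w[m]
    print(nm,m.sum(),m2.sum(),A.min(0),A.max(0))
    sol=least_squares(lambda x:(lambda a,b,z:(19.8e-3-a-abs(b))/2**.5)(*model(x,Q)),[.47,.02,0],loss='soft_l1',f_scale=.002)
    a,b,z=model(sol.x,A);rs=sol.fun
    print(sol.x,"rms",np.std(rs),"a",np.percentile(a,[2,50,98]),"b",np.percentile(b,[2,50,98]),"z",np.percentile(z,[0,2,5,95,98,100]))
    # 2D foot: grey points
    m=(w[...,2]>.003)&(w[...,2]<.012)&(abs(w[...,0]-.5)<.075)&(abs(w[...,1]-.02)<.05)
    k=cv2.connectedComponents(m.astype(np.uint8))
    l=k[1];ids=[(np.sum(l==i),i) for i in range(1,k[0])];i=max(ids)[1];q=w[l==i]
    print("foot",max(ids),q[:,2].mean(),cv2.minAreaRect((q[:,:2]*1000).astype(np.float32)))
```

```text
s 300 160 [ 0.4709 -0.0005  0.0231] [0.5239 0.0454 0.073 ]
[ 0.4714  0.0235 -0.0455] rms 0.002143250089585852 a [-0.0021  0.0079  0.0191] b [-0.0218  0.0066  0.02  ] z [0.0007 0.0021 0.0038 0.0539 0.0553 0.0564]
foot (np.int64(458), 6) 0.007631760765740653 ((497.96630859375, 19.219646453857422), (67.01110076904297, 112.71358489990234), 77.34648895263672)
t 195 91 [0.4754 0.0013 0.0237] [0.5199 0.0396 0.0738]
[ 0.469   0.023  -0.0443] rms 0.001087480690954957 a [-0.0003  0.0083  0.0171] b [-0.0202 -0.0054  0.0173] z [0.0041 0.0054 0.0078 0.0555 0.0563 0.0578]
foot (np.int64(427), 27) 0.007856648503791861 ((494.40032958984375, 25.001373291015625), (69.57659912109375, 104.08946990966797), 84.30883026123047)
```

Groove origin is about (0.470, 0.023, 0.033) with yaw −2.6°. The pan is at about (0.545, 0.294). The vial's base is at about (0.465, −0.250), with yaw 25.1°. I'll grip about 77 mm from the base, at (0.535, −0.217).

```bash
python3 -m pendant '[[[1.8,-5.5,0],[0,0,4],0],[[1.8,-5.5,0],[0,0,4],0],[[1.8,-5.5,0],[0,0,4],0],[[1.8,-5.5,0],[0,0,4],0],[[1.8,-5.5,0],[0,0,4],0],[[1.8,-5.5,0],[0,0,4],0],[[1.8,-5.5,0],[0,0,4],0],[[1.8,-5.5,0],[0,0,4],0],[[1.8,-5.5,0],[0,0,4],0],[[1.8,-5.5,0],[0,0,4],0],[[1.8,-5.5,0],[0,0,4],0],[[1.8,-5.5,0],[0,0,4],0]]' 40
cat > st.py <<'E'
from h import *
import sys
np.set_printoptions(precision=4,suppress=True)
o=manip.get_obs();M=R.from_quat(o["ee_rot"]).as_matrix()
print("t",round(o["clock"],2),"p",o["position"],"jaw",M[:,0],"yaw",np.degrees(np.arctan2(M[1,0],M[0,0])),"z",M[:,2],"q",o["joint_pos"],"F",o["ft_force"],"w",round(o["grip_width"],3))
if len(sys.argv)>6:
    a=[float(x) for x in sys.argv[1:7]]  # target pos(m), vial yaw deg, tool tilt deg (0=down, 45=fwd), jaw sign
    y=np.radians(a[3]);T=np.radians(a[4]);f=np.array([np.cos(y),np.sin(y),0]);z=f*np.sin(T)+np.array([0,0,-1])*np.cos(T)
    x=np.array([-np.sin(y),np.cos(y),0])*a[5];Mt=np.stack([x,np.cross(z,x),z],1)
    print("shift cm",(np.array(a[:3])-o["position"])*100,"turn deg",np.degrees(R.from_matrix(Mt@M.T).as_rotvec()))
E
python3 st.py .535 -.217 .15 25.1 0 1
```

```text
clock: 1.6
position: [0.4931, -0.1198, 0.244]
ee_rot: [0.547, 0.837, -0.001, 0.001]
ft_force: [0.2, 1.6, -0.2]
grip_width: 1.001
t 1.6 p [ 0.4931 -0.1198  0.244 ] jaw [-0.4005  0.9163 -0.0034] yaw 113.61122367200778 z [ 0.0003 -0.0036 -1.    ] q [-0.4202  0.0628  0.5963  1.8016 -0.0331  1.2873  2.1672] F [ 0.2052  1.5863 -0.2326] w 1.001
shift cm [ 4.1949 -9.7213 -9.3978] turn deg [0.2055 0.0175 1.4889]
```

```bash
python3 -m pendant '[[[1.5,-3.5,-3],[0,0,0.5],0],[[1.5,-3.5,-4],[0,0,0.5],0],[[1.0,-2.5,-4],[0,0,0.5],0],[[0.2,-0.2,-2],[0,0,0],0],[[0,0,0],[0,0,0],0]]' 40
python3 st.py .535 -.217 .022 25.1 0 1
python3 - <<'E'
from h import *
c=manip.camera("scene");a=cv2.resize(c["pixels"][180:320,270:410],(400,400),interpolation=2)
c=manip.camera("top");b=cv2.resize(c["pixels"][155:255,320:420],(400,400),interpolation=2)
cv2.imwrite("pics/p1.png",np.hstack([a,b])[:,:,::-1])
E
```

```text
clock: 2.22
position: [0.5352, -0.225, 0.1094]
ee_rot: [0.538, 0.843, -0.003, 0.002]
ft_force: [1.2, 0.7, 0.2]
grip_width: 0.997
t 2.23 p [ 0.5352 -0.225   0.1094] jaw [-0.421   0.9071 -0.0053] yaw 114.89604663373859 z [-0.0001 -0.0059 -1.    ] q [-0.1989  0.4004  0.6312  1.7719 -0.2616  1.0532  2.5301] F [1.2135 0.6505 0.2386] w 0.997
shift cm [-0.0225  0.7952 -8.7375] turn deg [ 0.3366 -0.0047  0.2043]
```

View pics/p1.png

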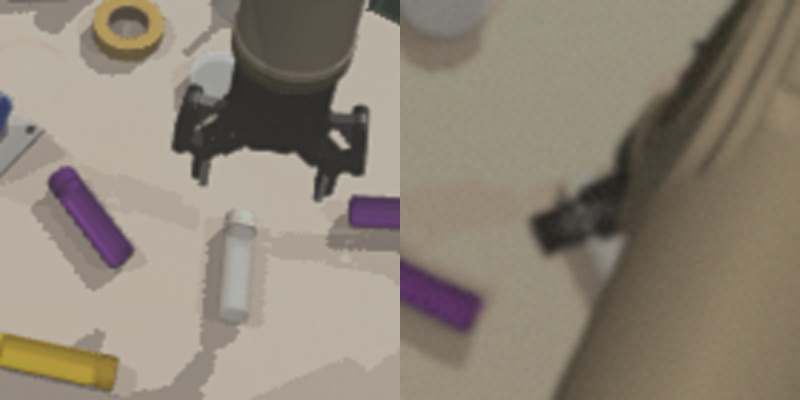

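The jaws straddle the vial properly. Joint 7 is at 2.53, close to its 2.6 limit, so I'll make the half turn to the equivalent grasp.

```bash
python3 -m pendant '[[[0,0.4,0],[0,0,-10.5],0],[[0,0.4,0],[0,0,-10.5],0],[[0,0,0],[0,0,-10.5],0],[[0,0,0],[0,0,-10.5],0],[[0,0,0],[0,0,-10.5],0],[[0,0,0],[0,0,-10.5],0],[[0,0,0],[0,0,-10.5],0],[[0,0,0],[0,0,-10.5],0],[[0,0,0],[0,0,-10.5],0],[[0,0,0],[0,0,-10.5],0],[[0,0,0],[0,0,-10.5],0],[[0,0,0],[0,0,-10.5],0]]'
python3 st.py .535 -.217 .022 25.1 0 -1
```

```text
clock: 3.82
position: [0.5454, -0.2085, 0.1298]
ee_rot: [0.993, -0.122, 0.006, 0.005]
ft_force: [-0.1, 0.5, -0.6]
grip_width: 1.002
t 3.83 p [ 0.5454 -0.2085  0.1298] jaw [ 0.9704 -0.2412  0.0134] yaw -13.956461498216129 z [ 0.0107 -0.0122 -0.9999] q [-0.57    0.5614  1.1208  1.77   -0.5466  1.1492  0.4744] F [-0.0963  0.5085 -0.5678] w 1.002
shift cm [ -1.0364  -0.8451 -10.7839] turn deg [  0.926    0.2637 -50.9388]
```

```bash
python3 -m pendant '[[[-0.5,-0.4,-2],[0.3,0,-10],0],[[-0.5,-0.4,-2],[0.3,0,-10],0],[[0,0,-2],[0.3,0,-10],0],[[0,0,-1],[0,0,-10],0],[[0,0,0],[0,0,-9],0],[[0,0,0],[0,0,0],0]]'
python3 st.py .535 -.217 .022 25.1 0 -1
```

```text
clock: 4.58
position: [0.5411, -0.2105, 0.0652]
ee_rot: [0.848, -0.53, 0.009, -0.005]
ft_force: [-0.3, 0.9, 0.1]
grip_width: 0.995
t 4.58 p [ 0.5411 -0.2105  0.0652] jaw [ 0.4379 -0.899   0.0097] yaw -64.02683850675353 z [ 0.0198 -0.0011 -0.9998] q [-0.5914  0.7575  1.2075  1.8333 -0.8049  1.1194 -0.2095] F [-0.2695  0.8895  0.0836] w 0.995
shift cm [-0.6144 -0.6547 -4.324 ] turn deg [ 0.0724  1.1347 -0.8779]
```

```bash
python3 -m pendant '[[[-0.4,-0.4,-1.5],[0,1,-0.9],0],[[-0.2,-0.25,-1.5],[0,0.2,0],0],[[0,0,-1.0],[0,0,0],0],[[0,0,-0.3],[0,0,0],0],[[0,0,0],[0,0,0],0]]'
python3 st.py .535 -.217 .022 25.1 0 -1
```

```text
clock: 5.2
position: [0.5352, -0.2166, 0.0198]
ee_rot: [0.846, -0.533, -0.001, -0.0]
ft_force: [0.0, 0.8, 0.0]
grip_width: 0.998
t 5.2 p [ 0.5352 -0.2166  0.0198] jaw [ 0.4308 -0.9024 -0.0013] yaw -64.47903278258724 z [-0.0013  0.0009 -1.    ] q [-0.535   0.8147  1.1373  1.8465 -0.852   1.0707 -0.1804] F [0.0109 0.7527 0.0102] w 0.998
shift cm [-0.018 -0.044  0.22 ] turn deg [-0.0507 -0.0722 -0.421 ]
```

```bash
python3 -m pendant '[[[0,0,0.2],[0,0,-0.5],150],[[0,0,0],[0,0,0],200],[[0,0,0],[0,0,0],255],[[0,0,0],[0,0,0],255],[[0,0,0],[0,0,0],255],[[0,0,0],[0,0,0],255]]' 40
python3 st.py
python3 -m pendant '[[[0,0,1],[0,0,0],255],[[0,0,2],[0,0,0],255],[[0,0,3],[0,0,0],255],[[0,0,3],[0,0,0],255]]' 40
python3 st.py .535 -.217 .10 25.1 0 -1
python3 - <<'E'
from h import *
c=manip.camera("scene");a=cv2.resize(c["pixels"][180:320,270:410],(500,500),interpolation=2)
cv2.imwrite("pics/p2.png",a[:,:,::-1])
E
```

```text
clock: 5.95
position: [0.5358, -0.2168, 0.023]
ee_rot: [0.843, -0.537, 0.0, -0.0]
ft_force: [-0.8, -0.6, -0.5]
grip_width: 0.312
t 5.95 p [ 0.5358 -0.2168  0.023 ] jaw [ 0.4228 -0.9062 -0.0001] yaw -64.98952444114501 z [ 0.0005  0.0003 -1.    ] q [-0.5384  0.8125  1.1436  1.8449 -0.8505  1.075  -0.1901] F [-0.8303 -0.5583 -0.5308] w 0.312
clock: 6.45
position: [0.5347, -0.2166, 0.117]
ee_rot: [0.843, -0.538, -0.001, 0.0]
ft_force: [-0.2, 0.2, 0.6]
grip_width: 0.307
t 6.45 p [ 0.5347 -0.2166  0.117 ] jaw [ 0.422  -0.9066 -0.0016] yaw -65.04009236707309 z [-0.0021  0.0007 -1.    ] q [-0.6162  0.7064  1.2746  1.7877 -0.7228  1.2165 -0.2635] F [-0.1511  0.2037  0.6247] w 0.307
shift cm [ 0.0344 -0.0365 -1.7041] turn deg [-0.0409 -0.1224  0.14  ]
```

View pics/p2.png

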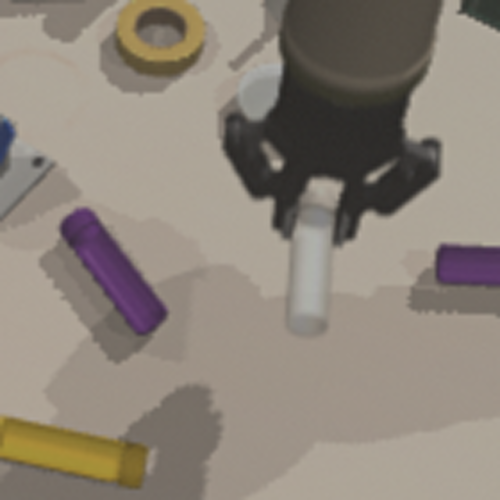

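The vial is held level and firmly. Joint 3 is at 1.27 against a 1.34 limit, so I'll move towards the rest in short calls and watch it.

```bash
python3 -m pendant '[[[-0.5,2.5,0.5],[0,0,-3],255],[[-0.5,2.5,0.5],[0,0,-3],255],[[-0.5,2.5,0.5],[0,0,-3],255]]' 40
python3 st.py .483 .0225 .155 -2.6 0 -1
```

```text
clock: 6.88
position: [0.5207, -0.1443, 0.1407]
ee_rot: [0.795, -0.606, 0.003, -0.0]
ft_force: [0.5, 0.9, 0.1]
grip_width: 0.307
t 6.88 p [ 0.5207 -0.1443  0.1407] jaw [ 0.2654 -0.9641  0.0046] yaw -74.60948869769094 z [ 0.0057 -0.0032 -1.    ] q [-0.838   0.5607  1.3208  1.8687 -0.5903  1.1807 -0.6167] F [0.4853 0.881  0.1334] w 0.307
shift cm [-3.7722 16.681   1.4292] turn deg [  0.2339   0.2979 -17.9911]
```

```bash
python3 -m pendant '[[[-0.2,2,0],[0,0,0],255]]' 40
python3 st.py .483 .0225 .155 -2.6 0 -1;python3 -m pendant '[[[0,0,0],[0,-5,0],255]]' 40
python3 st.py .483 .0225 .155 -2.6 0 -1
```

```text
clock: 7.0
position: [0.5187, -0.1236, 0.142]
ee_rot: [0.795, -0.606, 0.004, -0.001]
ft_force: [0.6, 0.4, -1.0]
grip_width: 0.314
t 7.0 p [ 0.5187 -0.1236  0.142 ] jaw [ 0.2643 -0.9644  0.0042] yaw -74.67335492214866 z [ 0.0071 -0.0024 -1.    ] q [-0.8924  0.5286  1.3226  1.8861 -0.5609  1.1678 -0.673 ] F [ 0.5953  0.3557 -0.9843] w 0.314
shift cm [-3.5719 14.6147  1.2981] turn deg [  0.1984   0.3829 -17.9273]
clock: 7.12
position: [0.5199, -0.1224, 0.1428]
ee_rot: [0.795, -0.605, 0.039, -0.028]
ft_force: [-0.4, -1.7, -0.0]
grip_width: 0.309
t 7.12 p [ 0.5199 -0.1224  0.1428] jaw [ 0.2654 -0.9637  0.0292] yaw -74.59972272223831 z [ 0.0959 -0.0037 -0.9954] q [-0.952   0.4048  1.3252  1.9544 -0.4923  1.0401 -0.7226] F [-0.3698 -1.6838 -0.0462] w 0.309
shift cm [-3.6889 14.4911  1.2161] turn deg [  1.0814   5.4263 -18.063 ]
```

```bash
python3 -m pendant '[[[-0.9,3,0.3],[0,-3,-4.5],255],[[-0.9,3,0.3],[0,-3,-4.5],255]]' 40
python3 st.py .483 .0225 .155 -2.6 45 -1;python3 -m pendant '[[[-0.9,3,0.3],[0,-3,-4.5],255],[[-0.9,3,0.3],[0,-3,-4.5],255]]' 40
python3 st.py .483 .0225 .155 -2.6 45 -1
```

```text
clock: 7.38
position: [0.5012, -0.082, 0.1491]
ee_rot: [0.755, -0.651, 0.068, -0.041]
ft_force: [-1.5, -1.4, -0.6]
grip_width: 0.31
t 7.38 p [ 0.5012 -0.082   0.1491] jaw [ 0.1427 -0.9886  0.0484] yaw -81.78732278124521 z [ 0.1564 -0.0258 -0.9874] q [-1.1955  0.0492  1.3157  2.0622 -0.0509  0.9085 -1.2796] F [-1.5471 -1.3595 -0.639 ] w 0.31
shift cm [-1.8198 10.4526  0.593 ] turn deg [  4.4593 -36.1714  -9.5675]
clock: 7.62
position: [0.4835, -0.037, 0.1515]
ee_rot: [0.71, -0.695, 0.093, -0.059]
ft_force: [0.7, -0.3, -2.1]
grip_width: 0.311
t 7.62 p [ 0.4835 -0.037   0.1515] jaw [ 0.0164 -0.9986  0.0503] yaw -89.05667861520898 z [ 0.2144 -0.0457 -0.9757] q [-1.175  -0.2054  1.0598  2.1544  0.3175  0.8986 -1.8294] F [ 0.6736 -0.3454 -2.1461] w 0.311
shift cm [-0.054   5.9533  0.3531] turn deg [  2.3351 -32.6963  -2.6236]
```

```bash
python3 -m pendant '[[[0,2,0.3],[0.5,-4,-0.5],255],[[0,2,0.3],[0.5,-5,-0.5],255]]' 40
python3 st.py .483 .0225 .155 -2.6 45 -1;python3 -m pendant '[[[0,1,0.3],[0.5,-5,-0.5],255],[[0,0,0],[0,-5,0],255]]' 40
python3 st.py .483 .0225 .155 -2.6 45 -1
```

```text
clock: 7.88
position: [0.4839, 0.0042, 0.1595]
ee_rot: [-0.693, 0.696, -0.144, 0.123]
ft_force: [-0.3, -0.1, -1.6]
grip_width: 0.307
t 7.88 p [0.4839 0.0042 0.1595] jaw [-0.0104 -0.9996  0.0278] yaw -90.59613853675656 z [ 0.3705 -0.0297 -0.9284] q [-1.066  -0.3186  0.8106  2.2657  0.4993  0.7858 -2.1164] F [-0.3484 -0.0812 -1.6056] w 0.307
shift cm [-0.0856  1.831  -0.4486] turn deg [  0.9232 -23.2709  -1.653 ]
clock: 8.12
position: [0.4843, 0.0146, 0.1643]
ee_rot: [-0.672, 0.686, -0.202, 0.19]
ft_force: [0.7, -1.2, -1.0]
grip_width: 0.314
t 8.12 p [0.4843 0.0146 0.1643] jaw [-0.0242 -0.9996  0.0113] yaw -91.38694853212932 z [ 0.5324 -0.0225 -0.8462] q [-0.9354 -0.3959  0.627   2.3919  0.7104  0.6372 -2.3639] F [ 0.7271 -1.2352 -1.0258] w 0.314
shift cm [-0.1277  0.7919 -0.9311] turn deg [  0.1997 -12.8197  -1.1356]
```

```bash
python3 -m pendant '[[[1.5,0.3,-1],[0,0,0],255],[[1.5,0.3,-1],[0,0,0],255]]' 40
python3 st.py .4975 .0224 .116 -2.6 45 -1
```

```text
clock: 8.38
position: [0.5139, 0.0189, 0.1446]
ee_rot: [-0.67, 0.688, -0.202, 0.192]
ft_force: [0.3, -0.0, -0.7]
grip_width: 0.31
t 8.38 p [0.5139 0.0189 0.1446] jaw [-0.028  -0.9996  0.0069] yaw -91.60293593801562 z [ 0.5344 -0.0208 -0.845 ] q [-0.9829 -0.2623  0.7211  2.3567  0.6731  0.5193 -2.3417] F [ 0.3489 -0.0334 -0.7451] w 0.31
shift cm [-1.638   0.3523 -2.8626] turn deg [ -0.0719 -12.6803  -0.9493]
```

```bash
python3 -m pendant '[[[0,0.1,0],[0,-4,-0.3],255],[[0,0.1,0],[0,-4,-0.3],255]]' 40
python3 st.py .4975 .0224 .116 -2.6 45 -1
```

```text
clock: 8.62
position: [0.5161, 0.0182, 0.1529]
ee_rot: [-0.656, 0.68, -0.238, 0.225]
ft_force: [0.0, 0.8, -0.1]
grip_width: 0.31
t 8.62 p [0.5161 0.0182 0.1529] jaw [-0.0369 -0.9993  0.0062] yaw -92.11733920251363 z [ 0.6178 -0.0277 -0.7858] q [-0.7077 -0.2447  0.4435  2.4098  0.7753  0.4047 -2.4845] F [ 0.032   0.834  -0.1414] w 0.31
shift cm [-1.8636  0.4173 -3.6853] turn deg [ 0.0752 -6.8069 -0.461 ]
```

```bash
python3 -m pendant '[[[0,0.2,-1.5],[0,0,0],255],[[0,0.2,-1.5],[0,-1,0],255]]' 40
python3 st.py .5187 .0211 .0946 -2.6 45 -1
```

```text
clock: 8.88
position: [0.518, 0.0186, 0.1359]
ee_rot: [-0.654, 0.678, -0.245, 0.228]
ft_force: [-0.2, -0.6, -0.1]
grip_width: 0.312
t 8.88 p [0.518  0.0186 0.1359] jaw [-0.0402 -0.9991  0.0113] yaw -92.30399429012826 z [ 0.6292 -0.0341 -0.7765] q [-0.3276 -0.155   0.0832  2.4159  0.743   0.2937 -2.5014] F [-0.2006 -0.5875 -0.1189] w 0.312
shift cm [ 0.0737  0.2522 -4.133 ] turn deg [ 0.3917 -5.9709 -0.2621]
```

```bash
python3 -m pendant '[[[0,0.2,-1.3],[0,-1,0],255],[[0,0.1,-1.3],[0,-1,0],255]]' 40
python3 st.py .5187 .0211 .0946 -2.6 45 -1
python3 - <<'E'
from h import *
c=manip.camera("scene");a=cv2.resize(c["pixels"][160:280,210:330],(400,400),interpolation=2)
np.savez("s1.npz",**c)
c=manip.camera("top");b=cv2.resize(c["pixels"][165:265,225:325],(400,400),interpolation=2)
np.savez("t1.npz",**c)
cv2.imwrite("pics/p3.png",np.hstack([a,b])[:,:,::-1])
E
```

```text
clock: 9.12
position: [0.52, 0.0154, 0.1321]
ee_rot: [-0.652, 0.675, -0.257, 0.231]
ft_force: [0.2, -0.4, -1.2]
grip_width: 0.31
t 9.12 p [0.52   0.0154 0.1321] jaw [-0.044  -0.9988  0.0224] yaw -92.52072148845444 z [ 0.6474 -0.0456 -0.7608] q [ 0.0617 -0.1248 -0.2916  2.4138  0.7818  0.2337 -2.5568] F [ 0.2408 -0.4003 -1.1684] w 0.31
shift cm [-0.129   0.5739 -3.7494] turn deg [ 1.0778 -4.6015 -0.0283]
```

View pics/p3.png

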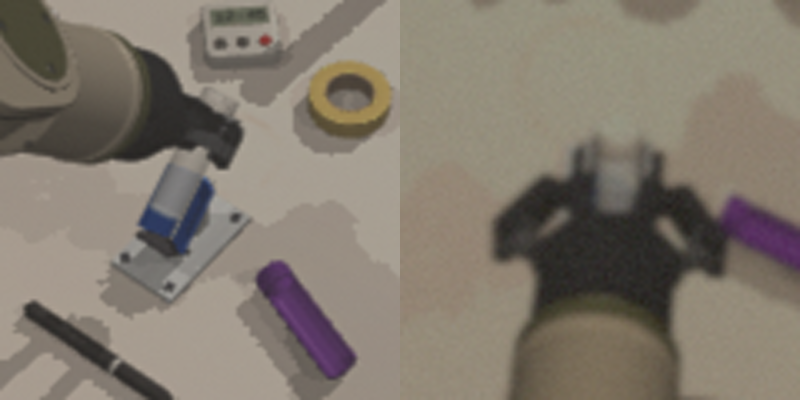

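The descent has stalled because joints 4 and 7 are at their limits. I'll fit the arm's kinematics from the recorded poses to find a good joint configuration.

```bash
cat > kin.py <<'E'
from h import *
import itertools
from scipy.optimize import least_squares
np.set_printoptions(precision=4,suppress=True)
# q, pos, tool z, jaw
D=[
([-1.13260084,.33283671,-.06469787,1.46083715,.02159043,1.34987099,-.0884909],[.27778,.55954626,.24758758],None,[.849893789,.526953653,-.000521919,.000350428]),
([-0.4202,.0628,.5963,1.8016,-.0331,1.2873,2.1672],[.4931,-.1198,.244],([.0003,-.0036,-1],[-.4005,.9163,-.0034]),None),
([-.1989,.4004,.6312,1.7719,-.2616,1.0532,2.5301],[.5352,-.225,.1094],([-.0001,-.0059,-1],[-.421,.9071,-.0053]),None),
([-.57,.5614,1.1208,1.77,-.5466,1.1492,.4744],[.5454,-.2085,.1298],([.0107,-.0122,-.9999],[.9704,-.2412,.0134]),None),
([-.5914,.7575,1.2075,1.8333,-.8049,1.1194,-.2095],[.5411,-.2105,.0652],([.0198,-.0011,-.9998],[.4379,-.899,.0097]),None),
([-.535,.8147,1.1373,1.8465,-.852,1.0707,-.1804],[.5352,-.2166,.0198],([-.0013,.0009,-1],[.4308,-.9024,-.0013]),None),
([-.6162,.7064,1.2746,1.7877,-.7228,1.2165,-.2635],[.5347,-.2166,.117],([-.0021,.0007,-1],[.422,-.9066,-.0016]),None),
([-.838,.5607,1.3208,1.8687,-.5903,1.1807,-.6167],[.5207,-.1443,.1407],([.0057,-.0032,-1],[.2654,-.9641,.0046]),None),
([-1.1955,.0492,1.3157,2.0622,-.0509,.9085,-1.2796],[.5012,-.082,.1491],([.1564,-.0258,-.9874],[.1427,-.9886,.0484]),None),
([-1.175,-.2054,1.0598,2.1544,.3175,.8986,-1.8294],[.4835,-.037,.1515],([.2144,-.0457,-.9757],[.0164,-.9986,.0503]),None),
([-1.066,-.3186,.8106,2.2657,.4993,.7858,-2.1164],[.4839,.0042,.1595],([.3705,-.0297,-.9284],[-.0104,-.9996,.0278]),None),
([-.9354,-.3959,.627,2.3919,.7104,.6372,-2.3639],[.4843,.0146,.1643],([.5324,-.0225,-.8462],[-.0242,-.9996,.0113]),None),
([-.7077,-.2447,.4435,2.4098,.7753,.4047,-2.4845],[.5161,.0182,.1529],([.6178,-.0277,-.7858],[-.0369,-.9993,.0062]),None),
([-.3276,-.155,.0832,2.4159,.743,.2937,-2.5014],[.518,.0186,.1359],([.6292,-.0341,-.7765],[-.0402,-.9991,.0113]),None),
([.0617,-.1248,-.2916,2.4138,.7818,.2337,-2.5568],[.52,.0154,.1321],([.6474,-.0456,-.7608],[-.044,-.9988,.0224]),None)]
Q=np.array([d[0] for d in D]);P=np.array([d[1] for d in D])
def rot(d):
    if d[3]: return R.from_quat(d[3]).as_matrix()
    z=np.array(d[2][0]);x=np.array(d[2][1]);x=x-z*(x@z)/(z@z);z=z/np.linalg.norm(z);x/=np.linalg.norm(x);return np.stack([x,np.cross(z,x),z],1)
RM=np.array([rot(d) for d in D])
ax='zyzyzyz'
def fr(q,s,c):
    out=[];M=np.eye(3)
    for i in range(7):
        M=M@R.from_euler(ax[i],s[i]*q[i]+c[i]).as_matrix();out.append(M)
    return out
def fit():
    best=None
    for s in itertools.product([1,-1],repeat=4):
      S=[s[0],1,s[1],1,s[2],1,s[3]]
      for k in(0,np.pi/2,np.pi,-np.pi/2):
        def res(c):return np.concatenate([(R.from_matrix(fr(q,S,c)[-1].T@m)).as_rotvec() for q,m in zip(Q,RM)])
        c=np.array([0,0,0,0,0,0,k]);r=np.abs(res(c)).mean()
        if best is None or r<best[0]:best=(r,S,c,res)
    sol=least_squares(best[3],best[2]);return best[0],best[1],sol.x,np.abs(sol.fun).max()
if __name__=="__main__":
    r,S,c,e=fit();print(r,S,c,e)
    c=np.round(c/(np.pi/2))*np.pi/2
    A=[];b=[]
    for q,p in zip(Q,P):
        F=[np.eye(3)]+fr(q,S,c);A.append(np.hstack([F[0][:,2:3]]+[F[2],F[4],F[6][:,[0,2]]]));b.append(p)
    x,_,rk,sv=np.linalg.lstsq(np.vstack(A),np.hstack(b),rcond=None)
    print(x,rk,sv,np.abs(np.vstack(A)@x-np.hstack(b)).max());np.savez("kin.npz",S=S,c=c,x=x)
E
python3 kin.py
```

```text
4.1942186302685314e-05 [-1, 1, -1, 1, -1, 1, -1] [ 0.      0.     -0.     -0.     -0.      0.      3.1416] 9.649901441885752e-05
[ 0.2587  0.0001 -0.0219  0.4486  0.0002 -0.0238  0.4897 -0.0002  0.3266] 9 [7.5064 6.29   5.3189 2.3965 1.4726 1.2135 0.8644 0.7838 0.2299] 0.00017974314882812648
```

```bash
cat > ik.py <<'E'
from kin import *
K=np.load("kin.npz");S=K["S"];C=K["c"];X=K["x"]
LO=np.array([-2.6,-.5,-1.47,.16,-1.27,.06,-2.6]);HI=np.array([2.6,2.12,1.34,2.42,4.41,2.06,2.6])
def fk(q):
    F=[np.eye(3)]+fr(q,S,C)
    return np.hstack([F[0][:,2:3],F[2],F[4],F[6][:,[0,2]]])@X,F[7]
def tgt(yaw,tilt,sg):
    y=np.radians(yaw);T=np.radians(tilt);f=np.array([np.cos(y),np.sin(y),0]);z=f*np.sin(T)-np.array([0,0,1])*np.cos(T)
    x=np.array([-np.sin(y),np.cos(y),0])*sg;return np.stack([x,np.cross(z,x),z],1)
def err(q,p,M):
    a,b=fk(q);return np.r_[a-p,.3*R.from_matrix(M@b.T).as_rotvec()]
def ik(p,M,n=40,seed=0,ref=None):
    rng=np.random.default_rng(seed);out=[]
    for k in range(n):
        q0=rng.uniform(LO+.1,HI-.1) if k or ref is None else ref
        s=least_squares(lambda q:np.r_[err(q,p,M),.001*(q-(LO+HI)/2)/(HI-LO)],q0,bounds=(LO+.03,HI-.03),max_nfev=60)
        e=err(s.x,p,M)
        if np.linalg.norm(e)<.002: out.append((np.min(np.minimum(s.x-LO,HI-s.x)),s.x))
    return sorted(out,key=lambda t:-t[0])
E
python3 - <<'E'
from ik import *
for nm,p,a in(("seat",(.5187,.0211,.0946),(-2.6,45)),("seat30",(.5187,.0211,.0946),(-2.6,38)),("pick",(.5355,-.217,.022),(25.1,0)),("regrasp down",(.53,.0211,.09),(-2.6,0)),("pan45",(.545,.294,.122),(28,45)),("pan45 y0",(.545,.294,.122),(0,45)),("panhoriz",(.545,.294,.122),(28,90))):
    for sg in(-1,1):
        o=ik(np.array(p),tgt(*a,sg));print(nm,sg,len(o));[print("   ",round(m,3),q) for m,q in o[:2]]
E
```

```text
seat -1 0
seat 1 0
seat30 -1 0
seat30 1 24
    0.03 [ 0.6558 -0.0108 -0.8669  2.3899  0.9334  0.1873  0.437 ]
    0.03 [ 0.6542 -0.0109 -0.8654  2.39    0.9334  0.1874  0.4369]
pick -1 24
    0.653 [ 0.9548  0.6114 -0.8154  1.7671  0.5221  0.9935 -1.1979]
    0.645 [ 0.9615  0.6154 -0.8248  1.7668  0.5294  0.9964 -1.2027]
pick 1 22
    0.649 [ 0.9436  0.6051 -0.7999  1.7677  0.5102  0.989   1.9515]
    0.647 [ 0.9413  0.6038 -0.7968  1.7678  0.5078  0.988   1.9531]
regrasp down -1 22
    0.567 [ 0.5385  0.382  -0.7736  1.8529  0.3086  1.0304 -1.9765]
    0.567 [ 0.5279  0.3782 -0.7605  1.8534  0.3017  1.0286 -1.9714]
regrasp down 1 27
    0.562 [ 0.4313  0.3482 -0.6428  1.858   0.2433  1.0143  1.213 ]
    0.558 [ 0.3604  0.3309 -0.5584  1.8616  0.2052  1.0062  1.2413]
pan45 -1 7
    0.03 [-1.7208  0.1851  1.1865  2.3139  4.3723  0.09    0.1836]
    0.03 [-1.7208  0.1851  1.1865  2.3139  4.3723  0.09    0.1836]
pan45 1 22
    0.194 [ 0.4288  0.2545 -1.086   2.2262  1.6267  0.2675 -0.0049]
    0.193 [ 0.3966  0.2411 -1.0504  2.2272  1.625   0.2545 -0.0131]
pan45 y0 -1 0
pan45 y0 1 29
    0.294 [ 0.2069  0.4374 -1.1711  2.1264  1.5277  0.9233 -0.3462]
    0.293 [ 0.2023  0.4335 -1.1652  2.1265  1.525   0.9195 -0.3464]
panhoriz -1 0
panhoriz 1 0
```

Run:
```python
from ik import *
def tz(yaw,t): return tgt(yaw,t,1)[:,2]
o=np.array([.470,.0233,.033]);zg=np.array([.7064,-.032,.7071])
for t in(35,30,25,20,10,0,-10,-20,-30,-45):
    for sg in(-1,1):
        s=ik(o+.078*zg-.01*tz(-2.6,t),tgt(-2.6,t,sg),20);print("seat",t,sg,len(s),s[0] if s else "")
for yaw in(28,10,0):
  for t in(45,35,25,15,0):
    for sg in(-1,1):
        s=ik(np.array([.545,.294,.120])-.005*tz(yaw,t),tgt(yaw,t,sg),16);print("pan",yaw,t,sg,len(s),s[0] if s else "")
```

```text
seat 35 -1 11 (np.float64(0.060218970806619865), array([ 0.4173, -0.0143, -0.6278,  2.3598,  0.6157,  0.2418, -2.3885]))
seat 35 1 11 (np.float64(0.07240463605478142), array([ 0.7501,  0.0001, -0.9484,  2.3476,  0.6203,  0.2406,  0.7633]))
seat 30 -1 11 (np.float64(0.1427332578760825), array([ 0.911 ,  0.0498, -1.1004,  2.2773,  0.4528,  0.3607, -2.1797]))
seat 30 1 11 (np.float64(0.1465922702675746), array([ 1.0836,  0.0809, -1.2749,  2.2734,  0.5258,  0.3739,  0.9089]))
seat 25 -1 11 (np.float64(0.21291366506130194), array([ 0.9822,  0.127 , -1.1819,  2.2071,  0.4497,  0.4959, -2.1431]))
seat 25 1 10 (np.float64(0.19510362666653203), array([ 0.4509,  0.0486, -0.6406,  2.2249,  0.2805,  0.4664,  1.1178]))
seat 20 -1 12 (np.float64(0.28248655646545506), array([ 0.9471,  0.1963, -1.1629,  2.1375,  0.4472,  0.6244, -2.1198]))
seat 20 1 11 (np.float64(0.26470457146167936), array([ 0.4421,  0.0923, -0.6281,  2.1553,  0.2361,  0.5819,  1.1747]))
seat 10 -1 12 (np.float64(0.4193384751796807), array([ 0.6953,  0.2619, -0.9164,  2.0007,  0.3363,  0.8335, -2.0119]))
seat 10 1 12 (np.float64(0
[... 3965 characters left out ...]
-1 9 (np.float64(0.297400279922972), array([-1.4937,  0.2845,  0.8805,  1.9963,  0.0835,  0.6148, -2.3026]))
pan 0 25 1 9 (np.float64(0.4880336783922141), array([-0.1819,  0.2675, -0.5964,  1.932 ,  0.6619,  0.7589,  0.396 ]))
pan 0 15 -1 10 (np.float64(0.4813514171103508), array([-1.2448,  0.3253,  0.6954,  1.8614, -0.0828,  0.8091, -2.1186]))
pan 0 15 1 9 (np.float64(0.6261342729327506), array([ 0.0478,  0.3991, -0.8326,  1.7939,  0.5823,  0.9444,  0.5378]))
pan 0 0 -1 10 (np.float64(0.5870679944936037), array([-0.8637,  0.4265,  0.3757,  1.64  , -0.1705,  1.1074, -2.0129]))
pan 0 0 1 9 (np.float64(0.8189766383115693), array([-0.2193,  0.4517, -0.447 ,  1.601 ,  0.2095,  1.1367,  0.8551]))
```

Model and solver now reproduce the recorded moves. A 45° seat pose with a square grasp is out of reach. I'll lay the vial back on a clear patch of bench, re-take it with the tool leaning about −25°, and seat it with the tool at about 20°.

```bash
python3 -m pendant '[[[0,-0.5,1.5],[0.5,3,0.6],255],[[0.4,-1.5,0.8],[0.5,5.5,0.6],255],[[0.5,-2,0.3],[0.4,6,0.6],255],[[0.6,-2.5,0.2],[0.4,6,0.6],255]]' 40
python3 st.py .535 -.21 .08 5 0 -1
```

```text
clock: 9.72
position: [0.5337, -0.0516, 0.1567]
ee_rot: [-0.693, 0.697, -0.136, 0.127]
ft_force: [0.3, 0.2, -0.3]
grip_width: 0.306
t 9.72 p [ 0.5337 -0.0516  0.1567] jaw [-0.0083 -0.9999  0.0113] yaw -90.4761611195946 z [ 0.3642 -0.0135 -0.9312] q [-0.1136 -0.0251  0.1163  2.1221  0.0245  0.6718 -1.5901] F [ 0.3109  0.2474 -0.3437] w 0.306
shift cm [  0.1332 -15.8381  -7.674 ] turn deg [-0.2054 21.3789  5.2921]
```

```bash
python3 -m pendant '[[[0,-4,-1.8],[0,5.3,1.3],255],[[0,-4,-1.8],[0,5.3,1.3],255],[[0,-4,-1.8],[0,5.3,1.3],255],[[0,-3.8,-1.8],[0,5.3,1.3],255],[[0,0,0],[0,0,0],255]]' 40
python3 st.py .535 -.21 .024 5 0 -1
```

```text
clock: 10.35
position: [0.5365, -0.2159, 0.0894]
ee_rot: [0.739, -0.673, -0.001, 0.003]
ft_force: [-0.8, 0.1, -0.3]
grip_width: 0.311
t 10.35 p [ 0.5365 -0.2159  0.0894] jaw [ 0.0931 -0.9957  0.0017] yaw -84.65556988288675 z [-0.0055 -0.0023 -1.    ] q [ 0.0779  0.3778  0.2695  1.7726 -0.1116  1.011  -1.0884] F [-0.8128  0.1476 -0.3384] w 0.311
shift cm [-0.1528  0.5895 -6.5379] turn deg [ 0.1284 -0.3167 -0.3441]
```

```bash
python3 -m pendant '[[[0,0,-2.5],[0,-0.3,0],255],[[0,0,-2.2],[0,0,0],255],[[0,0,-0.8],[0,0,0],255],[[0,0,0],[0,0,0],255]]' 40
python3 st.py .535 -.216 .024 5 0 -1
```

```text
clock: 10.85
position: [0.5389, -0.2141, 0.0379]
ee_rot: [0.741, -0.672, 0.005, 0.002]
ft_force: [-0.1, -0.1, -0.6]
grip_width: 0.309
t 10.85 p [ 0.5389 -0.2141  0.0379] jaw [ 0.0978 -0.9952  0.0097] yaw -84.38485536870411 z [ 0.0041 -0.0093 -0.9999] q [ 0.0867  0.4427  0.2522  1.8091 -0.1273  0.8992 -1.0785] F [-0.0887 -0.1094 -0.5929] w 0.309
shift cm [-0.3921 -0.1883 -1.3891] turn deg [ 0.5345  0.2313 -0.616 ]
```

```bash
python3 -m pendant '[[[0,0,-1.0],[0.5,0,0],255],[[0,0,-0.4],[0,0,0],255],[[0,0,0],[0,0,0],255]]' 40
python3 st.py .535 -.216 .024 5 0 -1
python3 - <<'E'
from sim import *
q=manip.get_obs()["joint_pos"]
f=np.array([np.cos(.09),np.sin(.09),0])
p=fk(q)[0]
r=goto(q,p+[0,0,.07],tgt(5.6,0,-1),2)
r=goto(r,p+[0,0,.07],tgt(5.6,-25,-1),3)
r=goto(r,[p[0],p[1],.026],tgt(5.6,-25,-1),3)
E
```

```text
clock: 11.22
position: [0.5401, -0.2141, 0.0252]
ee_rot: [0.741, -0.671, 0.003, -0.002]
ft_force: [-0.1, -0.1, -0.1]
grip_width: 0.311
t 11.22 p [ 0.5401 -0.2141  0.0252] jaw [ 0.0984 -0.9951  0.0018] yaw -84.35222404791499 z [ 0.0071 -0.0011 -1.    ] q [ 0.0996  0.463   0.2425  1.8113 -0.1415  0.8769 -1.0647] F [-0.1182 -0.1317 -0.0911] w 0.311
shift cm [-0.5106 -0.1869 -0.1219] turn deg [ 0.0635  0.4039 -0.6481]
 n 2 per row cm [0.  0.  3.5] deg [ 0.0307  0.2021 -0.0241] margin 0.63 err 0.0 maxdq 0.07 q [ 0.0815  0.3725  0.2622  1.7644 -0.111   1.019  -1.0883]
 n 3 per row cm [ 0. -0.  0.] deg [-0.8132  8.2936 -0.    ] margin 0.57 err 0.0 maxdq 0.16 q [ 0.0264  0.661   0.2891  1.4166 -0.0142  1.4919 -1.1756]
 n 3 per row cm [ 0.    -0.    -2.308] deg [ 0.  0. -0.] margin 0.61 err 0.0 maxdq 0.04 q [ 0.035   0.7418  0.2751  1.4472 -0.0291  1.3821 -1.1831]
```

```bash
python3 -m pendant '[[[0,0,-0.2],[0,0.4,0],255],[[0,0,0],[0,0,0],120],[[0,0,0],[0,0,0],0],[[0,0,0],[0,0,0],0],[[0,0,0.4],[-0.8,7.3,0],0],[[0,0,0.3],[-0.8,7.3,0],0],[[0,0,0],[-0.8,7.3,0],0],[[0,0,0],[0,0,0],0]]' 40
python3 st.py .54 -.214 .0235 5.6 -22 -1
```

```text
clock: 12.22
position: [0.5399, -0.215, 0.0314]
ee_rot: [0.726, -0.659, -0.129, 0.148]
ft_force: [0.4, 1.1, -0.1]
grip_width: 1.002
t 12.22 p [ 0.5399 -0.215   0.0314] jaw [ 0.098  -0.9952  0.0072] yaw -84.37415758551583 z [-0.3817 -0.0443 -0.9232] q [ 0.0257  0.7057  0.2882  1.4849 -0.037   1.3395 -1.1768] F [ 0.4158  1.1041 -0.1443] w 1.002
shift cm [ 0.0065  0.0999 -0.7902] turn deg [ 0.4712 -0.548  -0.0237]
```

```bash
python3 -m pendant '[[[0.4,0.1,-0.5],[0.4,0,0],0],[[0,0,-0.3],[0,0,0],0],[[0,0,0],[0,0,0],0]]' 40
python3 st.py .544 -.214 .0235 5.6 -22 -1
python3 - <<'E'
from h import *
c=manip.camera("scene");a=cv2.resize(c["pixels"][180:320,270:410],(500,500),interpolation=2)
cv2.imwrite("pics/p4.png",a[:,:,::-1])
E
```

```text
clock: 12.6
position: [0.5433, -0.2152, 0.0236]
ee_rot: [0.726, -0.66, -0.13, 0.143]
ft_force: [0.0, 0.0, -0.8]
grip_width: 1.001
t 12.6 p [ 0.5433 -0.2152  0.0236] jaw [ 0.0957 -0.9954  0.0002] yaw -84.50766529677499 z [-0.3768 -0.0364 -0.9256] q [ 0.0331  0.7189  0.2836  1.479  -0.046   1.3286 -1.1726] F [ 0.0439  0.0141 -0.8143] w 1.001
shift cm [ 0.0741  0.125  -0.011 ] turn deg [ 0.0346 -0.2408  0.1077]
```

View pics/p4.png

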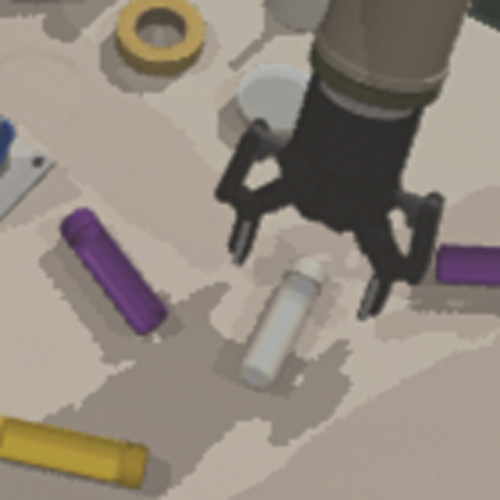

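```bash
cat > vfit.py <<'E'
from h import *
def vfit(c,roi,zlo=.012,zhi=.04,wd=.018):
    w=cloud(c)-[0,0,.0013];x0,y0,x1,y1=roi;p=w[y0:y1,x0:x1];px=np.array(c["pixels"])[y0:y1,x0:x1].astype(int)
    m=np.isfinite(p).all(-1)&(p[...,2]>zlo)&(p[...,2]<zhi)&(px.min(-1)>75)&(np.ptp(px,axis=-1)<60)
    return p[m]
E
python3 - <<'E'
from vfit import *
np.set_printoptions(precision=4,suppress=True)
q=vfit(manip.camera("scene"),(330,245,368,292))
for k in range(3):
    c=q[:,:2].mean(0);_,_,V=np.linalg.svd(q[:,:2]-c);d=V[0]*np.sign(V[0][0]);n=np.array([-d[1],d[0]]);q=q[abs((q[:,:2]-c)@n)<.017]
a=(q[:,:2]-c)@d;print(len(q),c,np.degrees(np.arctan2(d[1],d[0])),np.percentile(a,[0,1,99,100]))
o=manip.get_obs();t=o["position"][:2]-c;print("TCP along from base end",t@d-a.min(),"lat",t@n, "from cap end",a.max()-t@d)
E
```

```text
425 [ 0.5102 -0.2192] 6.992179028989291 [-0.0468 -0.0463  0.0519  0.0545]
TCP along from base end 0.08038100231815355 lat -0.00011967081208937776 from cap end 0.020959446251678303
```

```bash
python3 -m pendant '[[[0,0,0],[0,0,0.5],150],[[0,0,0],[0,0,0],220],[[0,0,0],[0,0,0],255],[[0,0,0],[0,0,0],255],[[0,0,0],[0,0,0],255],[[0,0,0.5],[0,0,0],255],[[0,0,2],[0,0,0],255]]' 45
python3 st.py
python3 - <<'E'
from sim import *
q=manip.get_obs()["joint_pos"]
r=goto(q,[.54,-.10,.15],tgt(-2.6,-15,-1),4,name="lift")
T=tgt(-2.6,23,-1);vt=o+.076*zg-.010*T[:,2]
print("seat TCP",vt)
r=goto(r,vt-.05*xg+.012*zg,T,5,name="pre")
r=goto(r,vt-.01*xg+.008*zg,T,4,name="pre2")
r=goto(r,vt,T,2,name="seat")
E
```

```text
clock: 13.58
position: [0.5427, -0.215, 0.0494]
ee_rot: [0.729, -0.656, -0.13, 0.144]
ft_force: [-0.2, 0.9, -0.3]
grip_width: 0.306
t 13.57 p [ 0.5427 -0.215   0.0494] jaw [ 0.1051 -0.9945 -0.0003] yaw -83.9696900726812 z [-0.3778 -0.0396 -0.925 ] q [ 0.0281  0.6858  0.2883  1.4719 -0.0363  1.3686 -1.1646] F [-0.1789  0.8914 -0.3372] w 0.306
lift n 4 per row cm [-0.0608  2.8752  2.5191] deg [ 0.0499 -1.8323 -2.155 ] margin 0.66 err 0.0 maxdq 0.08 q [-0.1243  0.4325  0.2807  1.5838 -0.0914  1.4029 -1.442 ]
seat TCP [0.5198 0.021  0.0959]
pre n 5 per row cm [-0.9412  2.4452 -0.2043] deg [-0.3448 -7.5922  0.    ] margin 0.16 err 0.0 maxdq 0.18 q [-0.3341 -0.1181  0.1266  2.2557  0.1931  0.6215 -1.9571]
pre2 n 4 per row cm [ 0.6358 -0.0288 -0.7778] deg [0. 0. 0.] margin 0.17 err 0.0 maxdq 0.03 q [-0.3306 -0.0065  0.1455  2.231   0.1786  0.5321 -1.9375]
seat n 2 per row cm [ 0.0706 -0.0032 -0.6364] deg [0. 0. 0.] margin 0.18 err 0.0 maxdq 0.02 q [-0.3299  0.0195  0.147   2.2385  0.1804  0.4986 -1.9414]
```

```bash
python3 -m pendant '[[[0,2,2.8],[0,-1.8,-2.1],255],[[0,3,2.8],[0,-1.8,-2.1],255],[[0,3,2.5],[0,-1.8,-2.1],255],[[0,3,2],[0,-1.8,-2.1],255],[[-0.9,2.4,-0.1],[-0.3,-7.5,0],255],[[-0.9,2.4,-0.1],[-0.3,-7.5,0],255]]' 45
python3 st.py .4929 .0222 .1397 -2.6 23 -1
```

```text
clock: 14.32
position: [0.5272, -0.0553, 0.1608]
ee_rot: [-0.689, 0.725, -0.007, 0.006]
ft_force: [0.2, 0.2, 1.2]
grip_width: 0.309
t 14.32 p [ 0.5272 -0.0553  0.1608] jaw [-0.0507 -0.9987  0.001 ] yaw -92.90846733410395 z [ 0.0176 -0.0019 -0.9998] q [-0.2147  0.1781  0.2569  1.8507 -0.0491  1.1013 -1.5618] F [0.2336 0.203  1.1513] w 0.309
shift cm [-3.4272  7.7507 -2.1066] turn deg [ -0.9992 -21.9632   0.3158]
```

```bash
python3 -m pendant '[[[-1.2,2.7,-0.7],[-0.4,-7.3,0],255],[[-1.2,2.7,-0.7],[-0.4,-7.3,0],255],[[-1.2,2.4,-0.7],[-0.2,-7.3,0.3],255],[[0,0,0],[0,0,0],255]]' 45
python3 st.py .4929 .0222 .1397 -2.6 23 -1
python3 - <<'E'
from h import *
c=manip.camera("scene");a=cv2.resize(c["pixels"][160:280,210:330],(400,400),interpolation=2)
np.savez("s2.npz",**c)
c=manip.camera("top");b=cv2.resize(c["pixels"][165:265,225:325],(400,400),interpolation=2)
np.savez("t2.npz",**c)
cv2.imwrite("pics/p5.png",np.hstack([a,b])[:,:,::-1])
E
```

```text
clock: 14.82
position: [0.4887, 0.0263, 0.1447]
ee_rot: [-0.677, 0.706, -0.149, 0.146]
ft_force: [0.4, 0.4, -0.1]
grip_width: 0.308
t 14.82 p [0.4887 0.0263 0.1447] jaw [-0.0418 -0.9991 -0.0049] yaw -92.3965400092521 z [ 0.4085 -0.0126 -0.9127] q [-0.3353 -0.1459  0.1148  2.2736  0.2053  0.6131 -1.9762] F [ 0.4392  0.3797 -0.0661] w 0.308
shift cm [ 0.4215 -0.4055 -0.5   ] turn deg [-0.2336  1.1325 -0.2007]
```

View pics/p5.png

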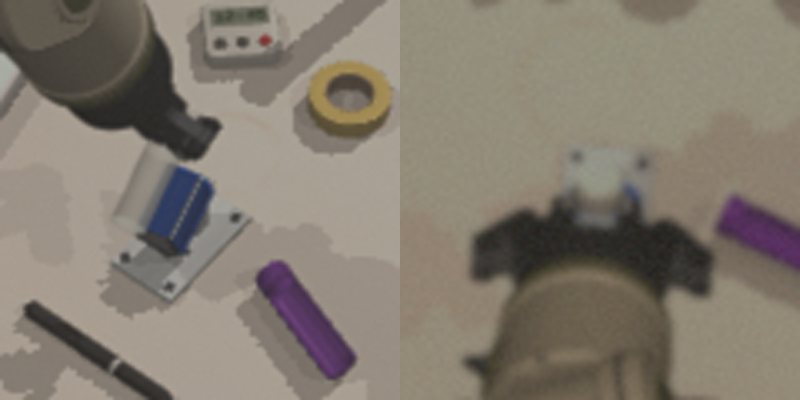

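```bash
cat > vax.py <<'E'
from sim import *
def vax(c,L0=.0,L1=.065,p=None,d=None):
    # fit cylinder r=14mm to points near predicted axis
    w=(cloud(c)-[0,0,.0013]).reshape(-1,3);px=np.array(c["pixels"]).reshape(-1,3).astype(int)
    m=np.isfinite(w).all(1)&(px[:,2]-px[:,0]<25)&(px.min(1)>60);w=w[m]
    r=w-p;s=r@d;rad=np.linalg.norm(r-s[:,None]*d,axis=1);w=w[(s>L0)&(s<L1)&(rad<.024)]
    e1=np.cross(d,[0,0,1.]);e1/=np.linalg.norm(e1);e2=np.cross(d,e1)
    def f(x):
        dd=d+x[2]*e1+x[3]*e2;dd/=np.linalg.norm(dd);r=w-(p+.04*d+x[0]*e1+x[1]*e2);return np.linalg.norm(np.cross(r,dd),axis=1)-.014
    s=least_squares(f,np.zeros(4),loss='soft_l1',f_scale=.002);x=s.x;dd=d+x[2]*e1+x[3]*e2;dd/=np.linalg.norm(dd)
    return p+.04*d+x[0]*e1+x[1]*e2,dd,len(w),np.median(abs(f(x))),w
E
python3 - <<'E'
from vax import *
ob=manip.get_obs();M=R.from_quat(ob["ee_rot"]).as_matrix()
# vial dir in tool frame: tilt -22 when vial level
a=np.radians(22.2);f=np.cross(M[:,0],M[:,2]);f=f if f[0]>0 else -f
# tool z = -sin22*f' - cos22*up' ; f' = vial dir
d=f*np.cos(a)-M[:,2]*np.sin(a);p=ob["position"]+.010*M[:,2]-.076*d
print("pred base",p,"dir",d,"elev",np.degrees(np.arcsin(d[2])),"in groove frame a,y,z",[(p-o)@v for v in(xg,np.cross(zg,xg),zg)])
c=np.load("s2.npz")
P,dd,n,e,w=vax(c,p=p,d=d);print(n,e,P-(p+.04*d),dd,np.degrees(np.arcsin(dd[2])),np.degrees(np.arctan2(dd[1],dd[0])),"extent",np.percentile((w-p)@d,[1,99]))
print("fit axis in groove frame at s=.04", [(P-o)@v for v in(xg,np.cross(zg,xg),zg)])
E
```

```text
pred base [0.444  0.0276 0.0828] dir [ 0.6883 -0.0349  0.7246] elev 46.437494055302324 in groove frame a,y,z [np.float64(-0.05374474290940059), np.float64(0.0031447801406281695), np.float64(0.016670222108932146)]
294 0.0010927532768974105 [ 0.0015  0.0009 -0.0014] [ 0.6943 -0.0376  0.7187] 45.946602685335236 -3.103297861004021 extent [0.0007 0.0646]
fit axis in groove frame at s=.04 [np.float64(-0.05276925110268854), np.float64(0.003987381559434557), np.float64(0.05671099788607631)]
```

```bash
python3 -m pendant '[[[0.7,-0.3,-1.0],[-0.2,0.8,0],255],[[0.7,-0.1,-1.0],[0,0.3,0],255],[[0.6,0,-0.9],[0,0,0],255],[[0.3,0,-0.5],[0,0,0],255],[[0,0,0],[0,0,0],255]]' 45
cat > gf.py <<'E'
from vax import *
def pred(s=.076,k=.010,a=22.2):
    ob=manip.get_obs();M=R.from_quat(ob["ee_rot"]).as_matrix();a=np.radians(a);f=np.cross(M[:,0],M[:,2]);f=f if f[0]>0 else -f
    d=f*np.cos(a)-M[:,2]*np.sin(a);return ob["position"]+k*M[:,2]-s*d,d
if __name__=="__main__":
    p,d=pred();yg=np.cross(zg,xg)
    print("base a,y,z mm",[round(1000*float((p-o)@v),1) for v in(xg,yg,zg)],"elev",np.degrees(np.arcsin(d[2])))
    t=p-o;print("shift to seat cm",-t*100)
E
python3 gf.py; python3 st.py
```

```text
clock: 15.55
position: [0.5198, 0.0184, 0.1113]
ee_rot: [-0.676, 0.71, -0.145, 0.138]
ft_force: [0.7, -0.1, -0.5]
grip_width: 0.303
base a,y,z mm [-10.5, -2.4, 10.9] elev 45.21533257520058
shift to seat cm [-0.0214  0.2416 -1.5152]
t 15.55 p [0.5198 0.0184 0.1113] jaw [-0.0493 -0.9988  0.    ] yaw -92.82336771686681 z [ 0.3905 -0.0193 -0.9204] q [-0.3282 -0.0084  0.1491  2.226   0.1758  0.5384 -1.9324] F [ 0.6956 -0.1006 -0.5475] w 0.303
```

```bash
python3 -m pendant '[[[0,0.2,-0.7],[0,0,0],255],[[0,0,-0.4],[0,0,0],255],[[0,0,0],[0,0,0],255]]' 45
python3 gf.py; python3 st.py
python3 - <<'E'
from gf import *
c=manip.camera("scene");p,d=pred()
P,dd,n,e,w=vax(c,p=p,d=d);print(n,e,np.degrees(np.arcsin(dd[2])),np.degrees(np.arctan2(dd[1],dd[0])),[(P-.04*dd-o)@v for v in(xg,np.cross(zg,xg),zg)])
cv2.imwrite("pics/p6.png",cv2.resize(c["pixels"][180:260,230:310],(500,500),interpolation=2)[:,:,::-1])
E
```

```text
clock: 15.92
position: [0.5195, 0.0207, 0.0997]
ee_rot: [-0.676, 0.71, -0.144, 0.138]
ft_force: [-0.9, 0.4, -0.5]
grip_width: 0.312
base a,y,z mm [-2.5, -0.1, 2.4] elev 45.217015319285395
shift to seat cm [ 0.0075  0.0119 -0.3512]
t 15.93 p [0.5195 0.0207 0.0997] jaw [-0.0489 -0.9988 -0.0001] yaw -92.80441959101671 z [ 0.3905 -0.019  -0.9204] q [-0.3308  0.012   0.147   2.2361  0.1826  0.5088 -1.9462] F [-0.9496  0.4287 -0.4972] w 0.312
282 0.0013072632567462722 46.30355020806211 -2.7301252319752813 [np.float64(0.0006770323986420002), np.float64(8.851048246025521e-05), np.float64(0.002687384508784336)]
```

View pics/p6.png

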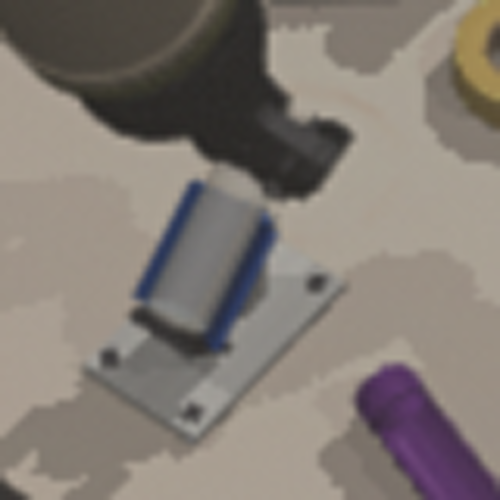

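The vial sits in the V just above its seat. I'll ease it down the last few millimetres and watch the force.

```bash
python3 -m pendant '[[[0,0,-0.2],[0,0,0],255],[[0,0,0],[0,0,0],255]]' 45;  python3 -m pendant '[[[0,0,-0.15],[0,0,0],255],[[0,0,0],[0,0,0],255]]' 45; python3 gf.py
```

```text
clock: 16.23
position: [0.5197, 0.0206, 0.0982]
ee_rot: [-0.676, 0.71, -0.145, 0.138]
ft_force: [-1.6, 0.6, -0.2]
grip_width: 0.307
clock: 16.48
position: [0.5201, 0.0206, 0.0977]
ee_rot: [-0.675, 0.71, -0.145, 0.138]
ft_force: [-6.1, 0.7, 4.6]
grip_width: 0.307
base a,y,z mm [-0.5, -0.2, 1.5] elev 45.32714481330735
shift to seat cm [-0.0665  0.0241 -0.1451]
```

```bash
python3 -m pendant '[[[0,0,0],[0,0,0],150],[[0,0,0],[0,0,0],0],[[0,0,0],[0,0,0],0],[[0,0,0],[0,0,0],0],[[0,0,0],[0,0,0],0]]' 45
python3 st.py
python3 - <<'E'
from gf import *
c=manip.camera("scene");p,d=pred()
P,dd,n,e,w=vax(c,p=o,d=zg);print(n,e,np.degrees(np.arcsin(dd[2])),np.degrees(np.arctan2(dd[1],dd[0])),[(P-.04*dd-o)@v for v in(xg,np.cross(zg,xg),zg)],np.percentile((w-o)@zg,[0,1,99,100]))
cv2.imwrite("pics/p7.png",cv2.resize(c["pixels"][180:260,230:310],(500,500),interpolation=2)[:,:,::-1])
E
```

```text
clock: 17.1
position: [0.5206, 0.0209, 0.098]
ee_rot: [-0.675, 0.71, -0.145, 0.139]
ft_force: [0.2, -0.5, 0.6]
grip_width: 1.002
t 17.1 p [0.5206 0.0209 0.098 ] jaw [-0.0491 -0.9988 -0.0011] yaw -92.81696102446233 z [ 0.3935 -0.0184 -0.9192] q [-0.3306  0.0161  0.1474  2.2374  0.1837  0.5001 -1.948 ] F [ 0.2263 -0.4822  0.5855] w 1.002
285 0.0011337381170865336 44.718743331962926 -5.571768243595154 [np.float64(0.0008795789312787818), np.float64(0.0012546637303068376), np.float64(2.7928414295983256e-05)] [0.0004 0.0017 0.0638 0.0645]
```

View pics/p7.png

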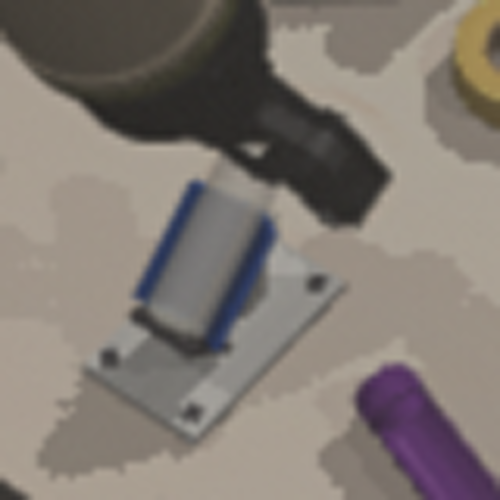

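Seated: base within about 1.5 mm, axis within about 3°, fingers clear. Next I'll plan the re-grasp and the pan.

Run:
```python
from sim import *
q0=manip.get_obs()["joint_pos"]
pan=np.array([.545,.294,.042])
for t in(-22,-27,-15):
 for flip in(0,1):
  for yaw in(28,10,0):
    q=q0;sg=-1
    print("=====",t,flip,yaw)
    if flip:
        q=goto(q,[.52,.021,.16],tgt(-2.6,0,-1),3,v=0)
        for k in range(18):q=row(q,[0,0,0],[0,0,10])
        sg=1;q=goto(q,[.52,.021,.16],tgt(-2.6,t,1),3,v=0)
    T=tgt(-2.6,t,sg);g=o+.082*zg-.002*T[:,2]
    q=goto(q,g,T,6,name="regrasp")
    q=goto(q,g-.06*xg,T,3,name="out")
    q=goto(q,[.50,.16,.20],tgt(yaw/2,10,sg),5,v=0)
    T2=tgt(yaw,45+t,sg);h=pan+[0,0,.082]-.002*T2[:,2]
    q=goto(q,h+[0,0,.05],T2,6,name="over",)
    q=goto(q,h,T2,4,name="place")
```

```text
===== -22 0 28
regrasp n 6 per row cm [ 0.1333 -0.0036 -0.0874] deg [0.3467 7.5247 0.0387] margin 0.29 err 0.0 maxdq 0.16 q [-0.2323  0.5367  0.1846  1.5811 -0.1331  1.4172 -1.6251]
out n 3 per row cm [-1.4128  0.064   1.4142] deg [-0.  0. -0.] margin 0.61 err 0.0 maxdq 0.04 q [-0.2523  0.4053  0.1862  1.6721 -0.1158  1.4547 -1.6472]
over n 6 per row cm [ 0.7385  2.2272 -0.4026] deg [ 0.7784 -2.0278  2.3233] margin 0.48 err 0.0 maxdq 0.05 q [-0.5483  0.1242 -0.0438  1.929   0.0711  0.6902 -1.7184]
place n 4 per row cm [ 0.    0.   -1.25] deg [-0.  0. -0.] margin 0.44 err 0.0 maxdq 0.03 q [-0.5512  0.1855 -0.0415  1.9764  0.0862  0.5819 -1.735 ]
===== -22 0 10
regrasp n 6 per row cm [ 0.1333 -0.0036 -0.0874] deg [0.3467 7.5247 0.0387] margin 0.29 err 0.0 maxdq 0.16 q [-0.2323  0.5367  0.1846  1.5811 -0.1331  1.4172 -1.6251]
out n 3 per row cm [-1.4128  0.064   1.4142] deg [-0.  0. -0.] margin 0.61 err 0.0 maxdq 0.04 q [-0.2523  0.4053  0.1862  1.6721 -0.1158  1.4547 -1.6472]
over n 6 per row cm [ 0.7372  2.2311 -0.4026] deg [ 0.2829 -2.1488  0.8298] margin 0.36 err 0.0 maxdq 0.06 q [-
[... 9875 characters left out ...]
 q [-0.4318  0.1758 -0.2906  2.0381  0.6103  0.5543  0.5754]
===== -15 1 0
regrasp n 6 per row cm [ 0.1407 -0.0058 -1.1181] deg [-0.  0. -0.] margin 0.68 err 0.0 maxdq 0.02 q [-0.0491  0.4468 -0.0663  1.6701 -0.0126  1.2842  1.4179]
out n 3 per row cm [-1.4128  0.064   1.4142] deg [-0.  0.  0.] margin 0.67 err 0.0 maxdq 0.04 q [-0.0495  0.3169 -0.0749  1.7515 -0.0208  1.3323  1.4092]
over n 6 per row cm [ 0.7333  2.2333 -0.4045] deg [-0.     -3.3333 -0.    ] margin 0.46 err 0.0 maxdq 0.14 q [-0.4629  0.1396 -0.308   1.9579  0.6011  0.7454  0.4249]
place n 4 per row cm [ 0.   -0.   -1.25] deg [0. 0. 0.] margin 0.42 err 0.0 maxdq 0.03 q [-0.4847  0.206  -0.2902  2.0024  0.7012  0.6644  0.311 ]
```

```bash
python3 -m pendant '[[[0.15,0,0.2],[0.3,7.5,0],0],[[0.15,0,0.1],[0.3,7.5,0],0],[[0.15,0,0],[0.3,7.5,0],0],[[0.15,0,0],[0.3,7.5,0],0],[[0.15,0,0],[0.3,7.5,0],0],[[0.1,0,0],[0.3,7,0],0],[[0,0,0],[0,0,0],0]]' 45
python3 st.py .5287 .0207 .0929 -2.6 -22 -1
python3 - <<'E'
from h import *
c=manip.camera("scene");a=cv2.resize(c["pixels"][170:260,220:310],(400,400),interpolation=2)
c=manip.camera("top");b=cv2.resize(c["pixels"][175:255,235:315],(400,400),interpolation=2)
cv2.imwrite("pics/p8.png",np.hstack([a,b])[:,:,::-1])
E
```

```text
clock: 18.02
position: [0.5286, 0.0217, 0.1002]
ee_rot: [-0.677, 0.709, 0.142, -0.137]
ft_force: [-0.3, 0.1, -0.2]
grip_width: 1.0
t 18.02 p [0.5286 0.0217 0.1002] jaw [-0.046  -0.9989  0.0022] yaw -92.63511223253364 z [-0.3862  0.0157 -0.9223] q [-0.2341  0.5374  0.1856  1.5666 -0.1327  1.444  -1.629 ] F [-0.2578  0.1211 -0.1839] w 1.0
shift cm [ 0.0068 -0.1044 -0.7328] turn deg [ 0.0949 -0.7438  0.0359]
```

View pics/p8.png

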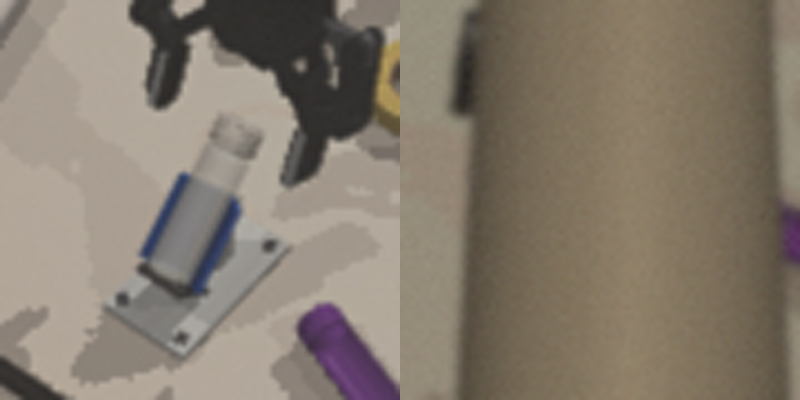

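The vial still lies in the groove, with its cap between the open fingers. I'll measure the seated axis and centre the jaws on it.

Run:
```python
from vax import *
c=manip.camera("scene")
P,dd,n,e,w=vax(c,L0=.06,L1=.1,p=o,d=zg);
P,dd,n,e,w=vax(c,L0=.0,L1=.11,p=o,d=zg);B=P-.04*dd
print(n,e,np.degrees(np.arcsin(dd[2])),np.degrees(np.arctan2(dd[1],dd[0])),[(B-o)@v for v in(xg,np.cross(zg,xg),zg)],np.percentile((w-o)@zg,[0,1,99,100]))
print("axis pt s=.082",B+.082*dd, "nominal",o+.082*zg)
```

```text
460 0.001244258125950989 45.06467814873906 -4.272795144212675 [np.float64(0.0013512292390978704), np.float64(0.0008538487206764786), np.float64(8.91150868139801e-06)] [0.0001 0.0008 0.0997 0.0999]
axis pt s=.082 [0.5288 0.0198 0.0901] nominal [0.5279 0.0207 0.091 ]
```

```bash
python3 -m pendant '[[[0,-0.12,-0.4],[0,0,-0.7],0],[[0,0,-0.35],[0,0,0],0],[[0,0,0],[0,0,0],0]]' 45; python3 st.py .529 .0203 .0925 -3.3 -22 -1
```

```text
clock: 18.55
position: [0.5274, 0.0208, 0.0957]
ee_rot: [-0.673, 0.714, 0.14, -0.132]
ft_force: [-0.3, 1.1, 0.3]
grip_width: 0.999
t 18.55 p [0.5274 0.0208 0.0957] jaw [-0.0589 -0.9983  0.0004] yaw -93.37812695316694 z [-0.3776  0.0219 -0.9257] q [-0.2322  0.5334  0.1871  1.5811 -0.1377  1.4244 -1.6348] F [-0.3275  1.0608  0.3024] w 0.999
shift cm [ 0.1591 -0.0499 -0.3177] turn deg [ 0.0093 -0.223   0.0782]
```

```bash
python3 -m pendant '[[[0,0,0],[0,0,0],120],[[0,0,0],[0,0,0],180],[[0,0,0],[0,0,0],230],[[0,0,0],[0,0,0],255],[[0,0,0],[0,0,0],255],[[0,0,0],[0,0,0],255]]' 45; python3 st.py .529 .0203 .0925 -3.3 -22 -1
```

```text
clock: 19.3
position: [0.5276, 0.0207, 0.0961]
ee_rot: [-0.673, 0.714, 0.14, -0.132]
ft_force: [0.3, -0.8, 0.9]
grip_width: 0.313
t 19.3 p [0.5276 0.0207 0.0961] jaw [-0.0589 -0.9983  0.0005] yaw -93.37802385501068 z [-0.3767  0.0218 -0.9261] q [-0.2322  0.5325  0.1873  1.5811 -0.1375  1.4244 -1.6349] F [ 0.2597 -0.8199  0.8752] w 0.313
shift cm [ 0.1401 -0.0377 -0.3625] turn deg [ 0.0173 -0.1692  0.0781]
```

```bash
python3 -m pendant '[[[-0.6,0,0.6],[0,0,0],255],[[-1.4,0,1.4],[0,0,0],255],[[-1.4,0,1.8],[0,0,0],255],[[-0.5,1.5,2.5],[0,-4,0],255]]' 45; python3 st.py .50 .16 .20 13 10 -1
python3 - <<'E'
from h import *
c=manip.camera("scene");a=cv2.resize(c["pixels"][130:270,190:330],(500,500),interpolation=2)
cv2.imwrite("pics/p9.png",a[:,:,::-1])
E
```

```text
clock: 19.8
position: [0.486, 0.035, 0.1592]
ee_rot: [-0.677, 0.719, 0.117, -0.108]
ft_force: [-0.2, 0.6, 0.1]
grip_width: 0.314
t 19.8 p [0.486  0.035  0.1592] jaw [-0.0605 -0.9982 -0.0024] yaw -93.46620749051381 z [-0.3137  0.0213 -0.9493] q [-0.2777  0.3322  0.1842  1.6986 -0.1114  1.4339 -1.6918] F [-0.1868  0.6113  0.1065] w 0.314
shift cm [ 1.4006 12.4974  4.0783] turn deg [  2.2286 -28.3342  16.0949]
```

View pics/p9.png

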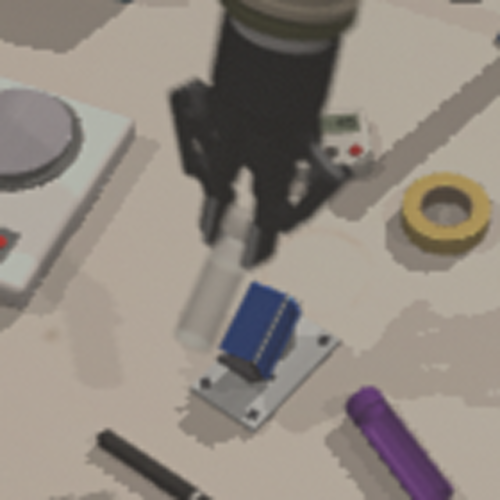

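The vial is out of the groove and firmly held. Moving towards the pan.

```bash
python3 -m pendant '[[[0.3,3,1.4],[0.5,-6,3.5],255],[[0.3,3,1.2],[0.5,-6,3.5],255],[[0.3,3,1.0],[0.5,-6,3.5],255],[[0.3,3,0.5],[0.5,-6,3.5],255]]' 45; python3 st.py .542 .292 .185 28 22.9 -1
```

```text
clock: 20.35
position: [0.498, 0.1601, 0.2073]
ee_rot: [0.772, -0.633, 0.034, -0.051]
ft_force: [0.6, -0.5, -1.0]
grip_width: 0.315
t 20.35 p [0.498  0.1601 0.2073] jaw [ 0.1976 -0.9802 -0.0126] yaw -78.6023028811008 z [ 0.1163  0.0362 -0.9926] q [-0.4573  0.0504  0.0526  1.8863  0.0112  1.0835 -1.7822] F [ 0.6085 -0.4903 -1.0404] w 0.315
shift cm [ 4.3971 13.1895 -2.2314] turn deg [  4.7127 -15.3024  16.3939]
```

```bash
python3 -m pendant '[[[0.9,2.6,-0.4],[0.9,-3,3.3],255],[[0.9,2.6,-0.4],[0.9,-3,3.3],255],[[0.9,2.6,-0.4],[0.9,-3,3.3],255],[[0.9,2.6,-0.4],[0.9,-3,3.3],255],[[0.6,2.0,-0.3],[0.9,-3,3],255],[[0,0,0],[0,0,0],255]]' 45; python3 st.py .542 .292 .145 28 22.9 -1
```

```text
clock: 21.1
position: [0.5362, 0.29, 0.1895]
ee_rot: [0.843, -0.499, 0.103, -0.171]
ft_force: [0.5, -0.7, -0.4]
grip_width: 0.316
t 21.1 p [0.5362 0.29   0.1895] jaw [ 0.4801 -0.8772  0.0034] yaw -61.30896404215504 z [ 0.345   0.1852 -0.9201] q [-0.5509  0.0902 -0.0426  1.9356  0.0653  0.7163 -1.7025] F [ 0.4572 -0.7369 -0.3647] w 0.316
shift cm [ 0.5804  0.1965 -4.4525] turn deg [ 0.0988  0.2293 -0.6913]
```

```bash
cat > up.py <<'E'
from vax import *
import sys
ob=manip.get_obs();M=R.from_quat(ob["ee_rot"]).as_matrix();f=np.cross(M[:,0],M[:,2]);f=f if f[0]>0 else -f
a=np.radians(67.1);d=f*np.cos(np.radians(22.1))-M[:,2]*np.sin(np.radians(22.1))
# tool at groove: tilt -22.1, vial elev 45 -> angle between vial and -toolz = 22.9
xt=f;d=-M[:,2]*np.cos(np.radians(22.9))+f*np.sin(np.radians(22.9)); n=-np.cross(M[:,0],d); n=n if n@f>0 else -n
B=ob["position"]-.0853*d+.004*n
print("pred base",B,"tilt deg",np.degrees(np.arccos(d[2])),d)
for nm in("scene","top"):
    c=manip.camera(nm);w=(cloud(c)-[0,0,.0013]).reshape(-1,3);w=w[np.isfinite(w).all(1)]
    r=w-B;s=r@d;rad=np.linalg.norm(r-s[:,None]*d,axis=1);w=w[(s>.004)&(s<.055)&(rad<.022)]
    if len(w)<30: print(nm,len(w));continue
    def g(x):
        dd=d+np.array([x[2],x[3],0]);dd/=np.linalg.norm(dd);r=w-(B+.03*d+[x[0],x[1],0]);return np.linalg.norm(np.cross(r,dd),axis=1)-.014
    s=least_squares(g,np.zeros(4),loss='soft_l1',f_scale=.002);x=s.x;dd=d+np.array([x[2],x[3],0]);dd/=np.linalg.norm(dd)
    print(nm,len(w),"res",np.median(abs(s.fun)),"dxy",x[:2],"dir",dd,"base",B+.03*d+[x[0],x[1],0]-.03*dd)
    u=proj(c,[B])[0].astype(int);x0=max(0,u[0]-60);y0=max(0,u[1]-75)
    if nm=="scene":cv2.imwrite(sys.argv[1],cv2.resize(c["pixels"][y0:y0+110,x0:x0+120],(600,550),interpolation=2)[:,:,::-1])
E
python3 up.py pics/p10.png
```

```text
pred base [0.54   0.2918 0.1042] tilt deg 0.24968115102888774 [-0.004   0.0017  1.    ]
scene 145 res 0.0010031938712400934 dxy [ 0.0015 -0.0003] dir [-0.0188  0.0055  0.9998] base [0.542  0.2914 0.1042]
top 0
```

View pics/p10.png

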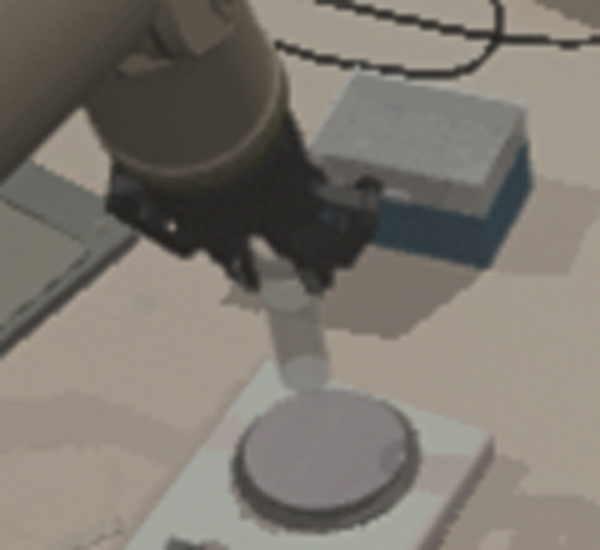

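```bash
python3 -m pendant '[[[0.2,0.2,-1.8],[0,0.2,-0.3],255],[[0.1,0,-1.8],[0,0.1,0],255],[[0,0,-1.2],[0,0,0],255],[[0,0,-0.5],[0,0,0],255],[[0,0,0],[0,0,0],255]]' 45; python3 up.py pics/p11.png; python3 st.py
```

```text
clock: 21.82
position: [0.5402, 0.2882, 0.1325]
ee_rot: [0.84, -0.505, 0.101, -0.167]
ft_force: [1.0, 0.2, -0.8]
grip_width: 0.313
pred base [0.5434 0.2898 0.0472] tilt deg 0.334021952403029 [0.0046 0.0036 1.    ]
scene 140 res 0.0008461159846902076 dxy [ 0.0021 -0.0003] dir [0.0373 0.0157 0.9992] base [0.5445 0.2891 0.0472]
top 0
t 21.93 p [0.5406 0.2884 0.1333] jaw [ 0.4687 -0.8834  0.0009] yaw -62.05057350205902 z [ 0.3405  0.1797 -0.9229] q [-0.5507  0.1665 -0.0372  1.9787  0.0789  0.6046 -1.725 ] F [-0.6675 -0.0835 -1.2053] w 0.313
```

```bash
python3 -m pendant '[[[0.1,0.4,-0.25],[0,0,0],255],[[0,0,0],[0,0,0],255]]' 45;python3 -m pendant '[[[0,0,-0.15],[0,0,0],255],[[0,0,0],[0,0,0],255]]' 45;python3 -m pendant '[[[0,0,-0.1],[0,0,0],255],[[0,0,0],[0,0,0],255]]' 45;python3 up.py pics/p12.png
```

```text
clock: 22.18
position: [0.5421, 0.2932, 0.1318]
ee_rot: [0.84, -0.505, 0.102, -0.169]
ft_force: [1.2, -0.2, -0.4]
grip_width: 0.315
clock: 22.42
position: [0.5422, 0.2934, 0.1305]
ee_rot: [0.84, -0.505, 0.102, -0.169]
ft_force: [-0.6, 0.1, -0.6]
grip_width: 0.311
clock: 22.68
position: [0.5422, 0.2933, 0.1295]
ee_rot: [0.84, -0.505, 0.102, -0.169]
ft_force: [-0.4, 0.4, -1.0]
grip_width: 0.313
pred base [0.5456 0.295  0.0442] tilt deg 0.1316598780574996 [0.0016 0.0016 1.    ]
scene 135 res 0.0010141192208067869 dxy [ 0.0021 -0.0001] dir [-0.0044 -0.029   0.9996] base [0.5479 0.2959 0.0442]
top 0
```

```bash
python3 -m pendant '[[[0,0,-0.15],[0,0,0],255],[[0,0,0],[0,0,0],255]]' 45;python3 -m pendant '[[[0,0,-0.1],[0,0,0],255],[[0,0,0],[0,0,0],255]]' 45
```

```text
clock: 23.02
position: [0.5422, 0.2933, 0.128]
ee_rot: [0.84, -0.505, 0.102, -0.169]
ft_force: [-0.8, -0.4, 0.1]
grip_width: 0.311
clock: 23.28
position: [0.5427, 0.2935, 0.1275]
ee_rot: [0.84, -0.505, 0.102, -0.17]
ft_force: [0.1, 0.5, -1.1]
grip_width: 0.315
```

```bash
python3 -m pendant '[[[0,0,-0.1],[0,0,0],255],[[0,0,0],[0,0,0],255]]' 45;python3 -m pendant '[[[0,0,-0.1],[0,0,0],255],[[0,0,0],[0,0,0],255]]' 45; python3 up.py pics/p13.png
```

```text
clock: 23.52
position: [0.5433, 0.2939, 0.1275]
ee_rot: [0.84, -0.505, 0.103, -0.171]
ft_force: [0.6, -0.6, -0.5]
grip_width: 0.313
clock: 23.78
position: [0.5439, 0.2942, 0.1275]
ee_rot: [0.84, -0.505, 0.103, -0.171]
ft_force: [-0.8, -0.4, 0.6]
grip_width: 0.319
pred base [0.5477 0.2962 0.0422] tilt deg 0.179252691630809 [-0.0029 -0.0011  1.    ]
scene 134 res 0.0010743351278417919 dxy [ 0.0013 -0.0004] dir [-0.0101 -0.0169  0.9998] base [0.5492 0.2962 0.0422]
top 0
```

View pics/p13.png

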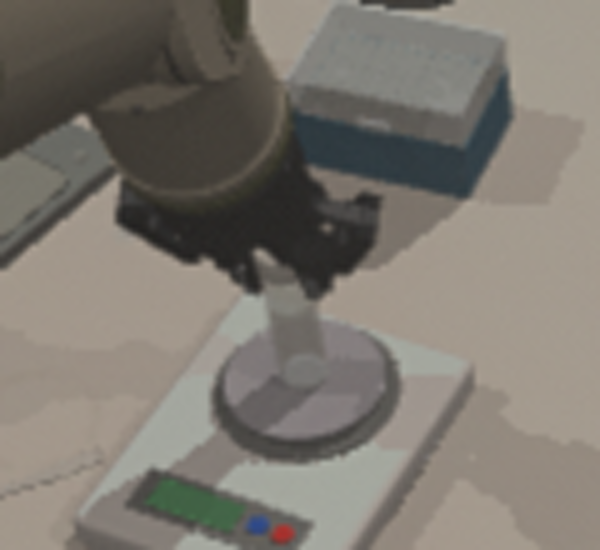

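It is in contact: height has stopped changing at 0.1275, and the predicted base height is 0.042. It's upright within about 1° and about 4 mm from the pan centre. Releasing.

```bash
python3 -m pendant '[[[0,0,0],[0,0,0],200],[[0,0,0],[0,0,0],150],[[0,0,0],[0,0,0],80],[[0,0,0],[0,0,0],0],[[0,0,0],[0,0,0],0],[[0,0,0],[0,0,0],0]]' 20; python3 up.py pics/p14.png; python3 st.py
```

```text
clock: 24.62
position: [0.5433, 0.2939, 0.1263]
ee_rot: [0.84, -0.505, 0.103, -0.171]
ft_force: [0.1, -0.1, 0.0]
grip_width: 1.001
pred base [0.547  0.2958 0.041 ] tilt deg 0.07632956903367581 [-0.0013 -0.0002  1.    ]
scene 138 res 0.0010106421303739963 dxy [0.0028 0.0006] dir [-0.0161 -0.0242  0.9996] base [0.5502 0.2971 0.0411]
top 0
t 24.73 p [0.5433 0.2939 0.1264] jaw [ 0.4689 -0.8833  0.0005] yaw -62.03731405464372 z [ 0.345   0.1826 -0.9207] q [-0.5572  0.1834 -0.0372  1.9772  0.0869  0.5838 -1.7379] F [ 0.2075  0.5785 -0.1175] w 0.998
```

View pics/p14.png

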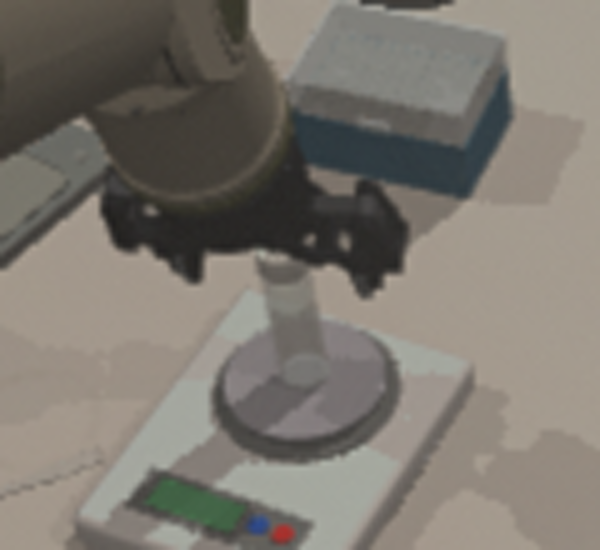

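The vial stands free. Retreating along the fingers.

```bash
python3 -m pendant '[[[-0.4,-0.2,1.0],[0,0,0],0],[[-0.8,-0.4,2],[0,0,0],0],[[-1.2,-0.6,3],[0,0,0],0],[[-1.5,-0.8,4],[0,0,0],0],[[-2,-1,4],[0,0,0],0],[[-3,-1.5,3],[0,0,0],0],[[0,0,0],[0,0,0],0],[[0,0,0],[0,0,0],0]]' 20
python3 - <<'E'
from vax import *
pan=np.array([.5455,.294,.042])
for nm in("scene","top"):
    c=manip.camera(nm);w=(cloud(c)-[0,0,.0013]).reshape(-1,3);w=w[np.isfinite(w).all(1)]
    m=(np.linalg.norm(w[:,:2]-pan[:2],axis=1)<.06)&(w[:,2]>.05)&(w[:,2]<.15);v=w[m];print(nm,len(v),v.mean(0) if len(v) else"", v[:,2].max() if len(v) else "")
    if len(v)>30:
        def g(x):
            dd=np.array([x[2],x[3],1]);dd/=np.linalg.norm(dd);return np.linalg.norm(np.cross(v-[x[0],x[1],.042],dd),axis=1)-.014
        s=least_squares(g,[.548,.296,0,0],loss='soft_l1',f_scale=.002);print("base xy",s.x[:2],"tilt",s.x[2:],"res",np.median(abs(s.fun)))
    pm=(w[:,2]>.039)&(w[:,2]<.046)&(np.linalg.norm(w[:,:2]-pan[:2],axis=1)<.06);q=w[pm];print("pan ext",np.percentile(q,[1,99],axis=0)[:,:2].mean(0))
    a=c["pixels"]; y,x=(110,130) if nm=="scene" else(150,120)
    globals()[nm]=cv2.resize(a[y:y+110,x:x+110],(400,400),interpolation=2)
cv2.imwrite("pics/p15.png",np.hstack([scene,top])[:,:,::-1])
E
```

```text
clock: 25.72
position: [0.4497, 0.2466, 0.3063]
ee_rot: [0.839, -0.505, 0.104, -0.173]
ft_force: [-0.1, -0.5, 0.6]
grip_width: 1.002
scene 310 [0.5436 0.2894 0.1055] 0.14511065655258779
base xy [0.5495 0.2964] tilt [-0.0039 -0.0028] res 0.001315813088630104
pan ext [0.5474 0.2943]
top 221 [0.5451 0.2902 0.1183] 0.1449467797259739
base xy [0.5477 0.2958] tilt [-0.0031 -0.0073] res 0.0006361064780251603
pan ext [0.5456 0.2935]
```

View pics/p15.png

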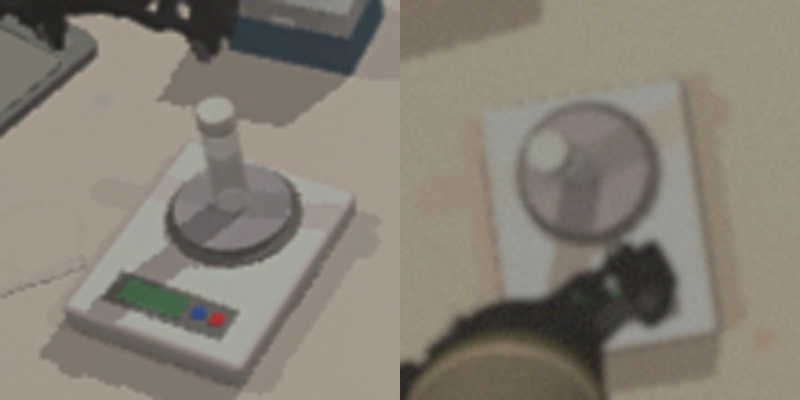

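The vial stands upright with tilt under 0.01 rad, about 3 mm from the pan centre, and the robot is clear. Before handing in, I'll check the loose objects.

Run:
```python
from h import *
c=manip.camera("scene");b=np.load("scene0.npz");w=cloud(c);w0=cloud(b)
for n,(x0,y0,x1,y1) in dict(timer=(265,155,300,185),tape=(298,174,332,204),marker=(212,246,266,286)).items():
    for W in(w0,w):
        p=W[y0:y1,x0:x1].reshape(-1,3);p=p[np.isfinite(p).all(1)];p=p[p[:,2]>.007];print(n,p.mean(0).round(4))
manip.hand_in()
print(manip.get_obs()["clock"])
```

```text
timer [0.6928 0.0987 0.018 ]
timer [0.6929 0.0986 0.0181]
tape [ 0.6842 -0.0152  0.0182]
tape [ 0.6843 -0.0147  0.0182]
marker [0.381  0.0114 0.0132]
marker [0.3807 0.0114 0.0129]
the job is handed in; nothing more can be done
the job is handed in; nothing more can be done
```

The vial now stands upright, cap up and released, on the balance pan, and I handed the job in at about 26 s of the 53 s allowed. No verdict was reported.

- **First try at the rest:** it stalled, because the arm cannot reach the seat with a square grasp tilted to 45°. I laid the vial back on a clear patch of bench and re-took it with the tool leaning 22°.
- **In the groove:** the vial lay there released for more than a second. Camera fits put its base within about 2 mm of the seat and its axis within about 3° of the groove (0.15 rad, about 8.6°, allowed).
- **On the pan:** the two cameras put its base about 3 mm from the pan centre (they differ by 2 mm) and its tilt under 0.01 rad. The gripper was open and about 17 cm clear.
- **Left alone:** the timer, tape roll and marker shifted by less than 1 mm in the before-and-after camera check.
- **Disagreement:** while the vial was still held, the vertical fits scattered by up to about 2.5°. The clear view after release settled it.

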